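# Clamp a round vial and a square bottle in the sample clamp

## Robot

A 7-joint arm with a two-finger parallel gripper is mounted at the origin on a cart in front of the work surface, level with it; the furniture and walls round the work are solid. World frame = base frame: x ahead of the robot, y to its left, z up, the work surface at z = 0. Lengths are in mm, angles in rad, forces in N, time in s.
With the tool pointing down it reaches from about 400 to 875 mm from the base axis. Payload 6.5 kg.
Tool frame: the origin (TCP) lies midway between the tips of the shut fingers; the grasp point (between the pads) lies 19 mm behind it; x points along the fingers, y is the direction in which the jaws open and shut, and the axes are right-handed (so a half turn about x gives the same grasp; the last joint's range is limited). The gripper opens to 88 mm and grips with 3 to 60 N. Pads are 18 mm wide; open, the fingers measure 123 mm over their backs; the gripper's body (75 mm by 187 mm) begins 45 mm behind the grasp point.
Start: joints at [1.263, 0.536, -0.004, 1.538, 0.003, 1.067, -0.071], TCP at [155.639, -631.084, 238.716] pointing down, gripper open.
Joint ranges: [-2.7, 2.7], [-0.37, 2.16], [-1.27, 1.26], [0.24, 2.4], [-1.31, 4.45], [0.19, 1.91], [-2.76, 2.76]. Speed limits (rad/s): [2.39, 2.39, 3.14, 3.14, 3.14, 3.14, 3.14].

## Interface

Orientations are given as a unit quaternion [x, y, z, w].
In Python, from station import arm gives the robot as it stands. The module is installed in compiled form; this text tells all that it offers.
- The arm moves only by the tool carry_out, never from a script. Its argument "increments" is a list that holds one entry, the list of rows, each a list of 7 numbers: the shift along the world's x, y, z in units of 25 mm (1.0 is 25 mm), then the turn, a rotation vector about the world's x, y, z in units of 5 degrees (1.0 is 5 degrees), then the gripper command: -1 is fully open, 1 is shut, values between are in proportion. A call has 1 to 12 rows; each row is the pose to reach, as a shift and turn from the pose commanded when the call began; what a row does not reach only later rows make up. A row lasts 1/10 s, in which the tool goes at most 50 mm and 8.59 degrees, less where a joint would pass 70% of its speed; a pose out of reach is approached as far as the arm can. A call with a gripper value outside its range is refused whole. The fingers move at their own pace and stop on an object; "newtons" is the grip in N (left out, the last holds). Time passes only in rows, so rows that repeat a pose let the fingers close. It gives the time, the measured TCP pose, the force and the opening at its end, in the units of the state.
- arm.get_state(): the state, without advancing time (a new reading comes with each control period).
- arm.get_image(name): name is "scene" or "top" or "wrist"; returns a dict with "frame" (384x512x3 uint8, blue, green, red), "z_map" (384x512 float32, mm along the optical axis (not along the pixel's ray), 0 where there is no reading), "fx", "fy", "cx", "cy" (pixels), "R" (3x3) and "t" (3): a world point X has camera coordinates R X + t. Camera axes: x right, y down, z forward; pixel columns grow to the right and rows downward; lengths in mm; the calibration is good to about 2 mm. A picture is of the moment at which its call begins.
- arm.finish_job(): hands the job in, once; it reports no verdict.
The state is a dict: "time_s": time; "q": joint angles; "joint_velocities": joint speeds; "joint_torque": joint torques, N m; "ee_pos": TCP position; "eef_rot": TCP orientation; "wrist_force": force on the tool from outside, world axes, zero at the start; "ft_torque": the same for the moment, N m; "finger_gap": finger opening in mm.
Only numpy, scipy, OpenCV 4.12 (cv2) and the standard library are available. Lean on these libraries where they do the work, as an engineer would, in place of code of your own. Each camera call takes 0.05 s, during which the arm holds its last target.

## Task

Load the sample clamp: stand the round vial upright in its round nest and the square sample bottle upright in its square nest, both right down on the nest floor. Then flip the safety catch fully outward, clear of the lever's grip bar, and only after that pull the lever down to its stop, so that its two spring pads press on the samples, and hold it there: the lever springs up by itself, so the job finishes while the gripper still holds the lever down. Never let a sample tip over, and leave the other things on the bench where they are.

Things in the scene. Friction and masses are not known exactly. Their poses are not given: they have to be found in the camera images.
- vial_center (a point): centre, half-way up, of the closed glass sample vial: round, 24 mm in diameter, 56 mm tall, black screw cap (22 mm in diameter) as its top 12 mm. It stands upright on the bench; z axis up its length. About 30 g.
- cell_center (a point): centre, half-way up, of the closed square sample bottle: white plastic body 20 mm by 20 mm and 40 mm tall with a round black cap (16 mm in diameter) on it, 50 mm tall in all. It stands upright on the bench; x and y axes are square to its sides, z up. About 30 g.
- round_nest (a point): centre of the floor of the clamp's round nest (27 mm in diameter, 14 mm deep, for the 24 mm vial). The floor is 12 mm and the mouth 26 mm above the bench. The nests sit side by side, 70 mm apart, in an aluminium block 62 by 130 mm at the front of the clamp. Axes are those of the clamp: x points away from the robot's side (to the lever's hinge), y to the left as one faces along x (to the catch), z up. The whole clamp is fixed to the bench; its place and yaw vary.
- square_nest (a point): centre of the floor of the clamp's square nest (23 by 23 mm with sides along the clamp's x and y, 14 mm deep, for the 20 mm square bottle). Floor 12 mm and mouth 26 mm above the bench. Axes are those of the clamp.
- lever_hinge (a point): middle of the lever's hinge line, which runs along the clamp's y axis, 125 mm behind the nests (+x), 85 mm above the bench. Axes are those of the clamp.
- lever_grip (a point): middle of the lever's grip bar: a plain round steel bar, 14 mm in diameter, parallel to the clamp's y axis, 180 mm from the hinge line, at the end of two side arms (8 mm wide) that stand 60 mm to either side of this point; between them the bar is free to pinch from above. With the lever upright it is 265 mm above the bench. Its left end (+y) sticks out to 108 mm from this point, behind the catch. The point's axes turn with the lever (z runs from hinge to bar).
- lever (a joint): angle of the hold-down lever (rad): 0 = upright (open; its spring keeps it there within 0.05 rad and lets it give a little either way, back to -0.15), growing as the bar is pulled towards the clamp's -x and then down; 1.57 = level over the samples, at its stop, the bar then 85 mm above the bench. The return spring and the pads push the bar up with about 8 N at the stop, up to 3 N on the way. While the catch is up it blocks the bar at about 0.03 rad.
- catch_head (a point): centre of the head of the safety catch: a flat steel flag with a head 22 mm (along clamp x) by 10 mm (along y) by 36 mm tall, at the top of an 8 mm thick blade. It stands on a post at the clamp's left, just in front (-x) of the left end of the grip bar; its top is about 29 mm above the centre of the bar and free on the inner (-y) side, so it can be pushed outward (+y) there, above the bar.
- catch (a joint): angle of the safety catch (rad): 0 = up, leaning 0.12 rad inward, blocking the bar; it swings outward (to the clamp's +y) about an axis along the clamp's x, 127 mm below the centre of its head; 1.2 = flipped fully outward, at its stop. It turns easily (a newton or less) and once pushed outward beyond about 0.4 it drops to its stop by its own weight.
- pad_round: round rubber pressing pad (20 mm in diameter) on a spring plunger on the lever, 125 mm from the hinge line; as the lever comes level it comes down on the vial in the round nest (3 N at the stop, where the spring gives about 7 mm). Origin on the lever's mid-plane.
- pad_square: round rubber pressing pad (18 mm in diameter) on a spring plunger on the lever, which comes down in the same way on the square bottle in the square nest (3 N, 7 mm). Origin on the lever's mid-plane.
- tape: bystander: roll of masking tape lying flat, 66 mm in diameter, 19 mm high; origin at its underside.
- stopper: bystander: rubber stopper, 26 mm in diameter and height; origin at its underside.
- dish: bystander: petri dish, 61 mm in diameter, 16 mm high; origin at its underside.
- marker: bystander: marker pen lying on the bench, 135 mm long along its y axis, 16 mm thick; origin at its underside.
- clock: bystander: small wedge-shaped lab timer, 41 by 62 mm, 52 mm high; origin at its underside.
There are look-alikes about, which are no part of the job. Leave any purple look-alike of the part that bears vial_center alone.

How it is judged:
By the outcome, as a careful person would: the job done as asked, in the order asked, and still so for the second after the job is handed in, while the arm keeps its last pose, push and grip.
It also fails if it takes over 72 s, if anything falls off the work surface, if the arm or the gripper's body presses on something with over 40 N, if the wrist force passes 120 N, or if a joint passes its speed limit or range.

## Working session

There is one attempt and no reset: what is moved stays moved. The work goes in short steps, Python scripts to look and compute and a tool call to move; the robot and the scene stay as the last step left them, time stands still between calls to the robot, and variables do not carry over. Pictures are saved under pics/ and viewed, and the job is handed in when it is done.

Besides the shell and the picture viewer there is one more tool, called as name([rows], argument=value, ...), one row to a line, values as JSON. carry_out: Moves the arm, as the interface text tells. Its arguments: {"type":"object","properties":{"increments":{"type":"array"},"newtons":{"type":"number"}},"required":["increments"]}

```bash
mkdir -p pics; cat > h.py <<'E'
import numpy as np, cv2
from station import arm
def grab(n,tag):
    d=arm.get_image(n); np.savez(f'pics/{tag}.npz',**d); cv2.imwrite(f'pics/{tag}.png',d['frame']); return d
def load(tag): return dict(np.load(f'pics/{tag}.npz'))
def cloud(d):
    z=d['z_map'].astype(float); v,u=np.mgrid[:z.shape[0],:z.shape[1]]
    c=np.stack([(u-d['cx'])/d['fx']*z,(v-d['cy'])/d['fy']*z,z],-1)
    P=(c-d['t'])@d['R']; P[z==0]=np.nan; return P
E
python3 - <<'E'
from h import *
s=arm.get_state()
for k in s: print(k,np.round(s[k],3))
for n in ['scene','top','wrist']:
    d=grab(n,n+'0'); print(n,d['fx'],np.round(-d['R'].T@d['t']))
E
```

```text
time_s 0.0
q [ 1.263  0.537 -0.004  1.539  0.003  1.067 -0.071]
joint_velocities [ 0.001 -0.001  0.    -0.001 -0.001  0.     0.001]
joint_torque [ 0.0000e+00 -5.7098e+01  9.9100e-01 -2.5160e+01 -5.6000e-02  1.8000e-02
  0.0000e+00]
ee_pos [ 155.47  -630.506  237.842]
eef_rot [-0.702 -0.086  0.702 -0.085]
wrist_force [-0.238 -0.102 -0.795]
ft_torque [-0.012 -0.026 -0.037]
finger_gap 88.293
scene 452.30699294491353 [   22. -1064.  1051.]
top 351.7013792789689 [ 275.   23. 1439.]
wrist 334.80660765190646 [ 223. -615.  383.]
```

View pics/scene0.png

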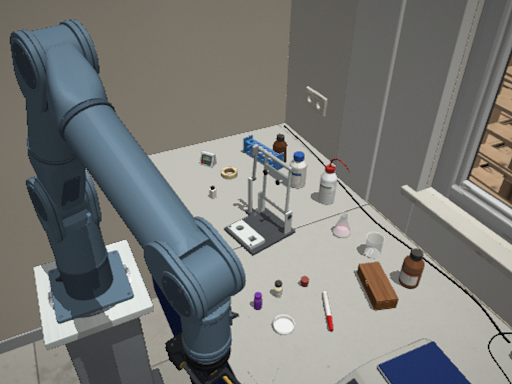

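View pics/top0.png

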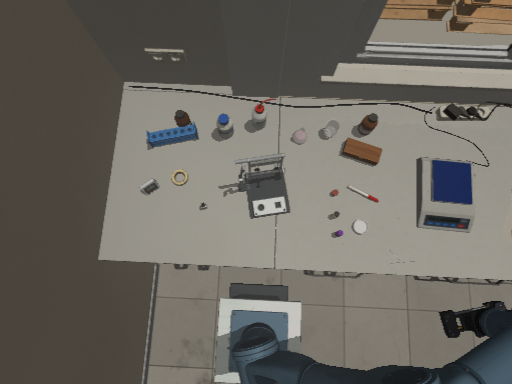

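View pics/wrist0.png

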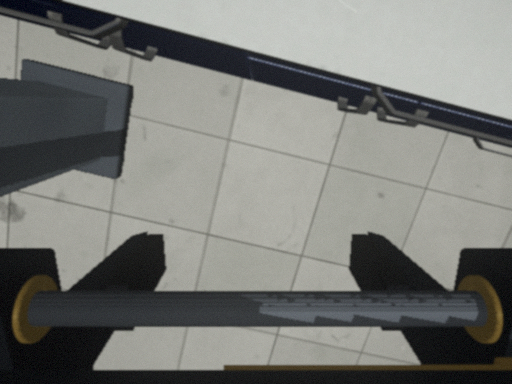

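The scene view shows a vial-like item at (278,288), its purple look-alike at (258,300) and a small white bottle at (213,191). I'll check them in an enlarged crop and measure.

```bash
python3 - <<'E'
from h import *
s=load('scene0'); t=load('top0')
f=s['frame']
a=cv2.resize(f[265:325,235:325],None,fx=4.4,fy=4.4,interpolation=cv2.INTER_CUBIC)
b=cv2.resize(f[170:230,180:270],None,fx=4.4,fy=4.4,interpolation=cv2.INTER_CUBIC)
g=t['frame']
c=cv2.resize(g[145:245,190:300],(396,360),interpolation=cv2.INTER_CUBIC)
e=cv2.resize(g[145:245,290:400],(396,360),interpolation=cv2.INTER_CUBIC)
h=264
cv2.imwrite('pics/crop0.png',np.vstack([np.hstack([a,b]),np.hstack([c,e])[:330]]))
for n,d in(('s',s),('t',t)):
    P=cloud(d)
    W=[(278,288),(258,300),(213,191)] if n=='s' else [(337,214),(339,233),(203,206)]
    for u,v in W:
        Q=P[v-12:v+13,u-12:u+13].reshape(-1,3); m=Q[:,2]>12
        q=Q[m]; print(n,u,v,m.sum(),np.round(np.nanmedian(q,0),1),np.nanmax(q[:,2]) if m.sum() else 0, np.nanmedian(Q[:,2]))
        top=q[q[:,2]>q[:,2].max()-6] if m.sum() else q
        print('  top',len(top),np.round(top.mean(0),1),np.round(np.ptp(top,axis=0),1))
E
```

```text
s 278 288 113 [ 491.6 -293.    39.5] 60.884875393675095 2.673110719995677
  top 29 [ 494.7 -287.9   57.7] [18.  16.7  5.7]
s 258 300 116 [ 418.5 -306.9   39. ] 61.85643536914971 2.549121430041024
  top 22 [ 421.7 -300.8   57.9] [19.  15.6  5.7]
s 213 191 62 [505.2 242.1  35.4] 56.93872091457575 3.0397989082356034
  top 6 [506.4 242.1  54. ] [10.7  9.8  5.8]
t 337 214 40 [ 492.4 -281.6   53.5] 59.92043539184123 2.106497741795274
  top 20 [ 493.2 -285.    57.4] [15.8 16.3  5.5]
t 339 233 43 [ 419.  -295.7   52.9] 60.978686856405496 2.221520444004727
  top 17 [ 420.1 -299.3   57.3] [19.5 19.4  5.8]
t 203 206 31 [505.1 245.3  43.1] 53.9357601066761 1.5249270891133113
  top 7 [508.2 248.7  51.4] [12.3 12.3  4.2]
```

View pics/crop0.png

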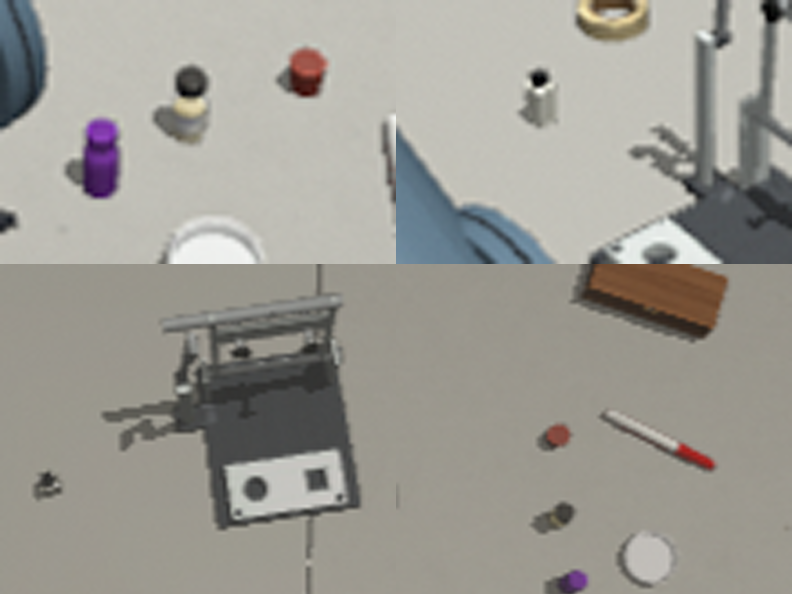

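The black-capped glass vial at scene (278,288) fits the description: 56 mm tall with clear/amber glass. The one at (258,300) is purple, so I leave it alone. The white square bottle is at (213,191). Next I'll measure the clamp.

```bash
python3 - <<'E'
from h import *
for n,R in(('scene0',(205,260,220,275)),('top0',(190,222,245,295))):
    d=load(n);P=cloud(d);f=d['frame'].astype(int)
    r0,r1,c0,c1=R
    m=np.zeros(P.shape[:2],bool); m[r0:r1,c0:c1]=1
    m&=(f.min(-1)>185)&(P[...,2]>15)&(P[...,2]<40)
    print(n,m.sum(),np.nanmedian(P[m],0))
    cn,_=cv2.findContours(m.astype(np.uint8),cv2.RETR_EXTERNAL,cv2.CHAIN_APPROX_NONE)
    cc=max(cn,key=cv2.contourArea)[:,0]
    # project pixels on plane z=26
    C=-d['R'].T@d['t']
    def pl(uv,z):
        r=np.stack([(uv[:,0]-d['cx'])/d['fx'],(uv[:,1]-d['cy'])/d['fy'],np.ones(len(uv))],-1)@d['R']
        return C+r*((z-C[2])/r[:,2])[:,None]
    q=pl(cc.astype(float),26)[:,:2].astype(np.float32)
    (cx,cy),(w,h),a=cv2.minAreaRect(q); print('rect',cx,cy,w,h,a)
    # bar: points z>240
    Q=P.reshape(-1,3); 
    k=(Q[:,2]>245)&(Q[:,2]<290)&(Q[:,0]>500)&(Q[:,0]<800)&(abs(Q[:,1])<200)
    B=Q[k]; print('bar',len(B),B.mean(0),B.min(0),B.max(0))
    if len(B)>5:
        vx,vy,x0,y0=cv2.fitLine(B[:,:2].astype(np.float32),cv2.DIST_HUBER,0,.01,.01).ravel(); print('dir',vx,vy,x0,y0,np.degrees(np.arctan2(-vx*np.sign(vy),abs(vy))))
E
```

```text
scene0 378 [518.72312443 -20.97386217  27.46376413]
rect 518.8766479492188 -18.15332794189453 61.31737518310547 129.29196166992188 11.267187118530273
bar 252 [634.41427443  28.73092656 268.54552393] [591.42128473 -61.25767855 245.26579828] [666.69889674 103.43951525 289.74134843]
dir 0.25063986 -0.9680804 642.9565 9.58193 14.515379
top0 303 [521.06891163 -20.68914787  27.10994221]
rect 518.931884765625 -20.942466735839844 58.16920852661133 122.6785888671875 11.595903396606445
bar 219 [639.55159227  28.91746559 270.88650044] [590.66191705 -58.14388687 245.80430235] [665.56891744 111.3804997  289.87075392]
dir 0.2061317 -0.97852427 641.2427 26.308136 11.895755
```

```bash
cat >> h.py <<'E'
from scipy.spatial.transform import Rotation as Ro
def st():
    s=arm.get_state(); R=Ro.from_quat(s['eef_rot']).as_matrix()
    print('t',round(s['time_s'],2),'tcp',np.round(s['ee_pos'],1),'toolx',np.round(R[:,0],3),'tooly',np.round(R[:,1],3),'F',np.round(s['wrist_force'],1),'gap',round(float(s['finger_gap']),1),'q',np.round(s['q'],2)); return s,R
def ori(yaw,flip=1):  # jaw axis along (-sin,cos) of yaw, tool down
    y=flip*np.array([-np.sin(yaw),np.cos(yaw),0]); x=np.array([0,0,-1.]); return np.stack([x,y,np.cross(x,y)],1)
def delta(target,Rt,s=None):
    s=s or arm.get_state(); R=Ro.from_quat(s['eef_rot'])
    dp=(np.array(target)-s['ee_pos'])/25; rv=(Ro.from_matrix(Rt)*R.inv()).as_rotvec(degrees=True)/5
    print('row',np.round(dp,2),np.round(rv,2))
E
python3 - <<'E'
from h import *
s,R=st(); d=load('wrist0'); print(np.round(d['R'],3), R.T@(-d['R'].T@d['t']-s['ee_pos']))
for fl in(1,-1): delta([492,-286,130],ori(.2,fl),s)
# initial commanded per text
E
```

```text
t 0.15 tcp [ 155.5 -630.7  238.1] toolx [-0.     0.001 -1.   ] tooly [ 0.24  -0.971 -0.001] F [-0.4 -0.8 -0.5] gap 88.1 q [ 1.26  0.54 -0.    1.54  0.    1.07 -0.07]
[[ 0.239 -0.971  0.001]
 [-0.935 -0.23   0.269]
 [-0.261 -0.065 -0.963]] [-145.0846785     0.54158171  -69.39360896]
row [13.46 13.79 -4.32] [ 1.000e-02 -2.000e-02  3.552e+01]
row [13.46 13.79 -4.32] [-0.01 -0.   -0.48]
```

carry_out([
  [[2,2,-0.3,0,0,3,-1],[4,4,-0.6,0,0,6,-1],[6,6,-0.9,0,0,9,-1],[8,8,-1.2,0,0,12,-1],[10,10,-1.5,0,0,15,-1],[12,12,-1.8,0,0,17,-1],[13.46,13.79,-2,0,0,19,-1],[13.46,13.79,-2,0,0,21,-1],[13.46,13.79,-2,0,0,23,-1],[13.46,13.79,-2,0,0,25,-1],[13.46,13.79,-2,0,0,27,-1],[13.46,13.79,-2,0,0,29,-1]],
])

```text
time_s: 1.35
ee_pos: [492.9, -284.7, 188.4]
eef_rot: [0.367, 0.605, -0.367, 0.604]
wrist_force: [-0.7, -1.1, 0.0]
finger_gap: 88.1
```

```bash
python3 - <<'E'
from h import *
s,R=st(); delta([492,-286,188],ori(.2,1),s)
E
```

```text
t 1.35 tcp [ 492.9 -284.7  188.4] toolx [-0.     0.001 -1.   ] tooly [0.887 0.462 0.   ] F [-0.7 -1.1  0. ] gap 88.1 q [ 0.83  0.51 -0.52  1.78  0.31  0.93  0.67]
row [-0.04 -0.05 -0.01] [-0.000e+00 -1.000e-02  1.479e+01]
```

carry_out([
  [[0,0,0,0,0,1.7,-1],[0,0,0,0,0,3.4,-1],[0,0,0,0,0,5.1,-1],[0,0,0,0,0,6.8,-1],[0,0,0,0,0,8.5,-1],[0,0,0,0,0,10.2,-1],[0,0,0,0,0,11.9,-1],[0,0,0,0,0,13.6,-1],[0,0,0,0,0,14.8,-1],[0,0,0,0,0,14.8,-1]],
])

```text
time_s: 2.35
ee_pos: [491.8, -286.5, 188.3]
eef_rot: [-0.068, 0.704, 0.068, 0.704]
wrist_force: [-0.7, -0.2, 0.1]
finger_gap: 88.2
```

```bash
python3 - <<'E'
from h import *
s,R=st(); d=grab('wrist','w1'); P=cloud(d)
m=(P[...,2]>10)&(P[...,2]<75)&(np.hypot(P[...,0]-492,P[...,1]+286)<30)
q=P[m]; print(len(q), q[:,2].max())
for lo,hi in((5,44),(46,62),(52,62)):
    k=q[(q[:,2]>lo)&(q[:,2]<hi)]
    if len(k): print(lo,len(k),np.round(k.mean(0),1),np.round(k.min(0),1),np.round(k.max(0),1), cv2.minEnclosingCircle(k[:,:2].astype(np.float32)))
E
```

```text
t 2.35 tcp [ 491.8 -286.5  188.3] toolx [-0.     0.001 -1.   ] tooly [-0.191  0.982  0.001] F [-0.7 -0.2  0.1] gap 88.2 q [ 1.04  0.6  -0.81  1.77  0.5   1.    1.8 ]
734 57.196041557726645
5 238 [ 486.1 -289.7   29.9] [ 482.2 -300.1   10.4] [ 496.6 -277.    43.9] ((492.1492614746094, -288.542724609375), 11.63815975189209)
46 490 [ 494.  -288.2   54.5] [ 484.4 -298.7   46.3] [ 505.3 -277.5   57.2] ((494.82403564453125, -288.03961181640625), 10.641297340393066)
52 452 [ 494.5 -288.1   55. ] [ 484.4 -298.5   52.1] [ 505.3 -277.7   57.2] ((494.8944091796875, -288.1290588378906), 10.611204147338867)
```

View pics/w1.png

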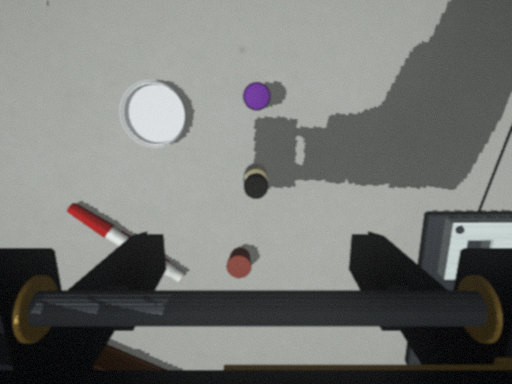

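The crop shows the black cap at pixel (256,183), measuring (494,-288) with its top at 56–57 mm, which matches the vial. The purple one at (256,96) is clear of the fingers. Descending now.

carry_out([
  [[0.08,-0.08,-2,0,0,0,-1],[0.08,-0.08,-4,0,0,0,-1],[0.08,-0.08,-5.5,0,0,0,-1],[0.08,-0.08,-6.5,0,0,0,-1],[0.08,-0.08,-6.85,0,0,0,-1],[0.08,-0.08,-6.85,0,0,0,-1],[0.08,-0.08,-6.85,0,0,0,1],[0.08,-0.08,-6.85,0,0,0,1],[0.08,-0.08,-6.85,0,0,0,1],[0.08,-0.08,-6.85,0,0,0,1],[0.08,-0.08,-6.85,0,0,0,1]],
], newtons=12)

```text
time_s: 3.5
ee_pos: [494.3, -288.5, 17.9]
eef_rot: [-0.068, 0.704, 0.067, 0.704]
wrist_force: [0.2, -0.1, 0.1]
finger_gap: 50.4
```

carry_out([
  [[0,0,0,0,0,0,1],[0,0,0,0,0,0,1],[0,0,0,0,0,0,1],[0,0,0,0,0,0,1],[0,0,0,0,0,0,1]],
])

```text
time_s: 4.0
ee_pos: [494.2, -288.3, 17.5]
eef_rot: [-0.068, 0.704, 0.068, 0.704]
wrist_force: [0.6, 0.8, 0.0]
finger_gap: 22.8
```

carry_out([
  [[0,0,0.5,0,0,0,1],[0,0,2,0,0,0,1],[0,0,4,0,0,0,1],[0,0.5,6,0,0,0,1],[0.2,2.2,6.2,0,0,0,1],[0.4,4.2,6.2,0,0,0,1],[0.6,6.2,6.2,0,0,0,1],[0.8,8.2,6.2,0,0,0,1],[1,10,6.2,0,0,0,1],[1,10.8,6.2,0,0,0,1],[1,10.8,6.2,0,0,0,1],[1,10.8,6.2,0,0,0,1]],
])

```text
time_s: 5.2
ee_pos: [519.1, -18.8, 172.9]
eef_rot: [-0.068, 0.704, 0.068, 0.704]
wrist_force: [0.5, -0.3, -0.1]
finger_gap: 22.5
```

```bash
python3 - <<'E'
from h import *
s,R=st(); d=grab('wrist','w2'); P=cloud(d)
E
```

```text
t 5.2 tcp [519.1 -18.8 172.9] toolx [ 0.    -0.001 -1.   ] tooly [-0.191  0.982 -0.001] F [ 0.5 -0.3 -0.1] gap 22.5 q [ 0.6   0.55 -0.84  1.9   0.51  0.92  1.27]
```

View pics/w2.png

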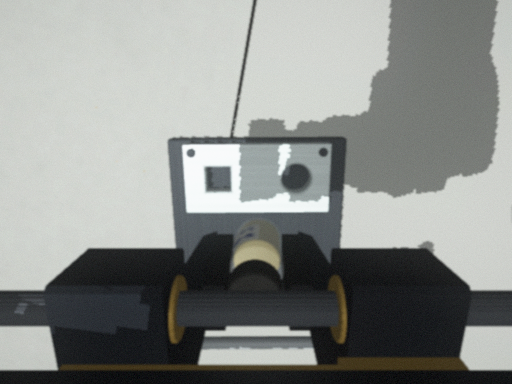

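The vial is held upright. The round nest shows at pixel (295,177) and the square one at (217,179), which I'll localise now.

```bash
cat >> h.py <<'E'
def pl(d,uv,z):
    uv=np.asarray(uv,float); C=-d['R'].T@d['t']
    r=np.stack([(uv[:,0]-d['cx'])/d['fx'],(uv[:,1]-d['cy'])/d['fy'],np.ones(len(uv))],-1)@d['R']
    return C+r*((z-C[2])/r[:,2])[:,None]
E
python3 - <<'E'
from h import *
d=load('w2'); P=cloud(d); f=d['frame']
c=cv2.resize(f[125:260,160:360],None,fx=4,fy=4,interpolation=cv2.INTER_CUBIC); cv2.imwrite('pics/w2c.png',c)
z=P[...,2]
m=((z>20)&(z<32)); mm=np.zeros_like(m); mm[135:225,160:350]=m[135:225,160:350]
q=P[mm]; print(len(q),np.median(q,0))
# depth based holes
for n,(u,v) in dict(r=(295,177),s=(217,179)).items():
    W=z[v-18:v+19,u-18:u+19]; hole=(W<21)
    nl,lab,stt,cen=cv2.connectedComponentsWithStats(hole.astype(np.uint8)); k=1+np.argmax(stt[1:,4]); print(n,stt[k],W.min(), 'px',cen[k]+[u-18,v-18])
    ys,xs=np.nonzero(lab==k); Q=P[v-18:v+19,u-18:u+19][ys,xs]; print(Q.mean(0),Q.min(0),Q.max(0))
g=cv2.cvtColor(f,cv2.COLOR_BGR2GRAY)
np.set_printoptions(linewidth=250)
print(g[177,275:315]);print(g[160:196,296]);print(g[179,198:238]);print(g[160:198,217])
E
```

```text
8646 [516.50736394 -20.96202605  25.29355758]
r [  5   5  29  28 649] nan px [295.79506934 177.57318952]
[513.18212026  15.52112474  11.91792343] [499.91766843   2.12167565   8.8183327 ] [524.90036743  27.62108764  20.96658267]
s [  7   6  26  24 596] nan px [218.51342282 178.51006711]
[527.79876629 -55.34370303  12.3085669 ] [515.1878561  -67.86267196   9.25359302] [539.00758183 -41.98956122  20.95779849]
[163 160 163 159 157 149 121  81  63  62  62  63  63  58  60  60  58  60  67  60  65  69  60  62  62  62  62  66  60  62  59  63  59  69  86  99 115 137 152 156]
[159 153 144 123  83  62  55  65  60  60  59  63  63  59  61  59  60  69  63  62  64  63  59  60  60  62  62  62  72  79  93 101 111 132 144 152]
[250 250 249 250 249 241 214 166 122  92  77  72  74  89 102 102 105 106  97 104 101 105 103 103 100 104 103 102 103 107 102 112 147 205 241 249 249 250 249 250]
[250 249 249 249 247 229 186 137 106 101 106 108 109 106 105 109 106 104 103 104 106 104 101 105  99 104  98  85  93 102 122 160 209 239 247 248 249 249]
```

View pics/w2c.png

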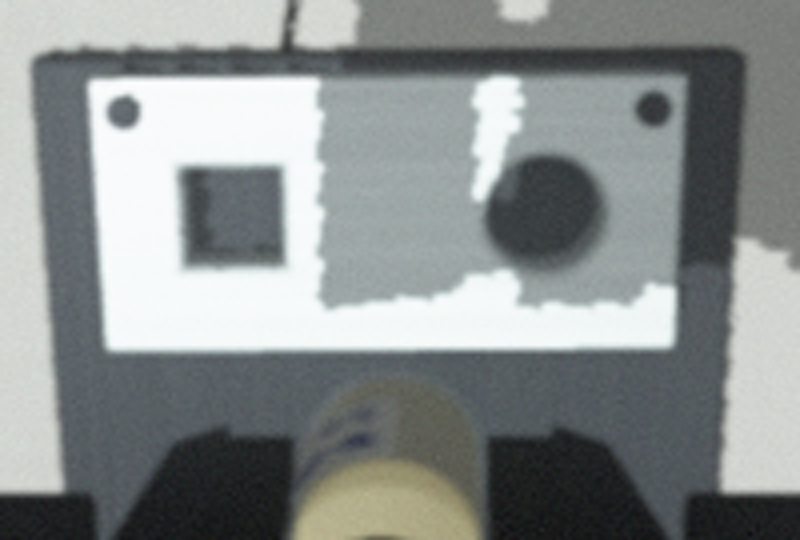

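```bash
python3 - <<'E'
from h import *
d=load('w2'); P=cloud(d); f=d['frame']
c=pl(d,[(296.1,177.6),(217.7,178.7)],26); print(c); v=c[0]-c[1]; print(np.linalg.norm(v[:2]),np.degrees(np.arctan2(-v[0],v[1])))
# block: bright-or-grey vs dark base, corners by eye in crop/4
k=np.array([(88,78),(690,75),(677,350),(105,352)])/4+[160,125]
b=pl(d,k,26)[:,:2]; print(b, b.mean(0)); 
for i in range(4): print(np.linalg.norm(b[i]-b[i-1]))
e=b[1]-b[0]; g=b[2]-b[3]; print([np.degrees(np.arctan2(-w[0],w[1])) for w in (e,g)])
# held vial: visible lower part position
z=P[...,2]; m=(z>60)&(z<185); m[:, :215]=0; m[:,300:]=0; m[:215]=0; m[300:]=0
q=P[m]; h=[(lo,np.round(np.median(q[(q[:,2]>lo)&(q[:,2]<lo+10)],0),1),int(((q[:,2]>lo)&(q[:,2]<lo+10)).sum()), np.round(np.ptp(q[(q[:,2]>lo)&(q[:,2]<lo+10)],axis=0),1)) for lo in range(140,190,10) if ((q[:,2]>lo)&(q[:,2]<lo+10)).any()]
for x in h: print(x)
E
```

```text
[[510.30017757  13.59527912  26.        ]
 [524.68342426 -55.01766859  26.        ]]
70.10431070302931 11.839405159906963
[[500.47834702 -90.3883849 ]
 [474.87265472  37.95870966]
 [536.54990607  50.78278443]
 [562.21920878 -78.31096584]] [518.53002915 -19.98946416]
62.91103290902267
130.87638503941508
62.996350915189794
131.62108289025832
[np.float64(11.282575662778905), np.float64(11.2461400944556)]
(150, array([508.6, -21.3, 158.8]), 62, array([ 8.3, 22.1,  3.1]))
(160, array([508.7, -20.1, 164.8]), 313, array([11. , 23. ,  9.9]))
(170, array([509.2, -21.5, 175.4]), 679, array([11.4, 38.4, 10. ]))
(180, array([509.6, -22. , 182.6]), 433, array([17.1, 36.9,  5. ]))
```

```bash
python3 - <<'E'
from h import *
from scipy.optimize import least_squares
d=load('w2'); P=cloud(d)
z=P[...,2]; m=np.zeros(z.shape,bool); m[215:280,228:288]=1
for lo,hi in((150,158),(158,164),(164,170)):
    q=P[m&(z>lo)&(z<hi)]
    r=least_squares(lambda p:np.hypot(q[:,0]-p[0],q[:,1]-p[1])-12,[518,-19],loss='huber',f_scale=.7)
    print(lo,len(q),r.x,np.abs(r.fun).mean())
# bottom edge of vial height
print(np.sort(z[m&(z>100)])[:15])
# tool-frame silhouettes: vial left/right cols at rows
g=cv2.cvtColor(d['frame'],cv2.COLOR_BGR2GRAY)
np.set_printoptions(linewidth=250)
for r in (225,235,245): print(r,g[r,222:292])
s,R=st()
C=-d['R'].T@d['t']; print(R.T@(C-s['ee_pos']))
# project tool axis point at TCP z+?? 
X=np.array([519.1,-18.8,165]); c=d['R']@X+d['t']; print(c[0]/c[2]*d['fx']+d['cx'],c[1]/c[2]*d['fy']+d['cy'])
E
```

```text
150 14 [519.66698962 -19.07354716] 0.11564296428456051
158 178 [519.45862388 -19.10710981] 0.16225808766524943
164 183 [519.52447259 -19.46714997] 0.17941606812125005
[156.79805268 156.85279783 156.95120517 157.26470236 157.32865134
 157.53246494 157.61200691 157.61239498 157.652302   157.67305235
 157.68146087 157.76049606 157.80196501 157.81569408 158.05979466]
225 [ 93  94  94  95  91  87  89  95  93  94  95  94  93  90  91  94  91  92  98 106 103 105 108 105  99  97  96  96  98  99  99  99 102 101 101 103 103  99  94  92  93  91  90  97  97  97  99  91  93  95  90 100  98  95  93  96  89  89  88  89  95  90
  88  92  88  87  93  91  89  90]
235 [ 44  39  46  45  40  38  32  41  38  42  46  66  84  92  94  95  96  98  98 102 101 100  91  84  76  59  64  64  58  68  78  85  95  99 101 100 102  99  96  91  93  93  88  91  91  93  91  91  93  90  87  93  94  96  92  95  94  97  91  81  53  39
  42  35  36  38  35  36  35  37]
245 [ 32  35  32  32  33  33  30  32  25  32  47  63  68  77  86  97 103 108 119 128 132 141 143 148 147 148 149 147 148 148 150 152 151 152 152 152 149 146 148 144 144 144 143 143 140 137 136 132 129 118 108 100  96  92  87  85  91  95  92  76  42  32
  28  31  31  31  32  28  31  26]
t 5.25 tcp [519.1 -19.8 172.7] toolx [-0.    -0.001 -1.   ] tooly [-0.189  0.982 -0.001] F [-0.4 -0.6 -0.5] gap 22.9 q [ 0.6   0.55 -0.84  1.9   0.51  0.92  1.27]
[-145.41894565    0.24410701  -68.7214925 ]
259.011894990951 244.62902703477488
```

carry_out([
  [[-0.35,1.32,0,0,0,0,1],[-0.35,1.32,-1.5,0,0,0,1],[-0.35,1.32,-3,0,0,0,1],[-0.35,1.32,-4.2,0,0,0,1],[-0.35,1.32,-4.8,0,0,0,1],[-0.35,1.32,-4.8,0,0,0,1],[-0.35,1.32,-4.8,0,0,0,1]],
])

```text
time_s: 5.95
ee_pos: [511.1, 14.1, 53.3]
eef_rot: [-0.067, 0.704, 0.067, 0.704]
wrist_force: [0.8, -0.7, -0.3]
finger_gap: 22.3
```

```bash
python3 - <<'E'
from h import *
st(); d=grab('wrist','w3')
c=cv2.resize(d['frame'][120:340,150:400],None,fx=3,fy=2.7,interpolation=cv2.INTER_CUBIC); cv2.imwrite('pics/w3c.png',c)
E
```

```text
t 5.95 tcp [511.1  14.1  53.3] toolx [ 0.001 -0.    -1.   ] tooly [-0.19   0.982 -0.   ] F [ 0.8 -0.7 -0.3] gap 22.3 q [ 0.42  0.71 -0.69  1.98  0.7   0.7   1.04]
```

View pics/w3c.png

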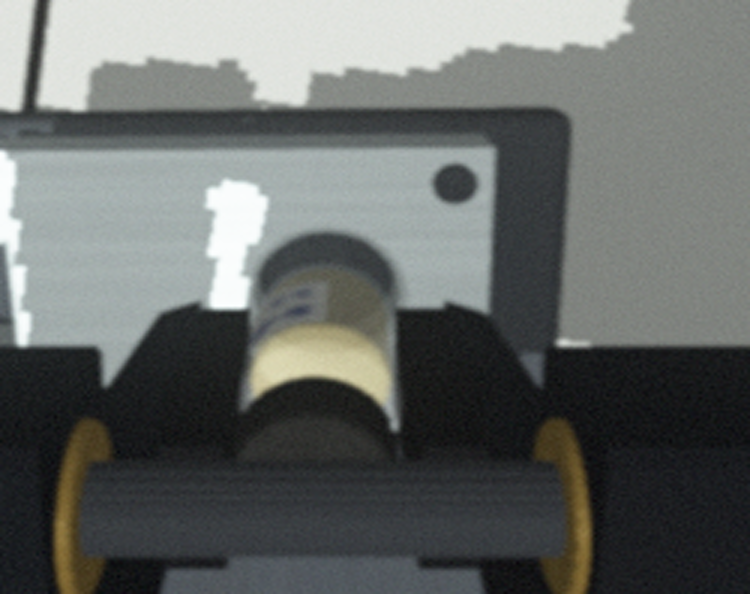

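carry_out([
  [[0,0,-0.2,0,0,0,1],[0,0,-0.4,0,0,0,1],[0,0,-0.5,0,0,0,1],[0,0,-0.6,0,0,0,1],[0,0,-0.6,0,0,0,1]],
])

```text
time_s: 6.5
ee_pos: [510.1, 14.7, 37.2]
eef_rot: [-0.068, 0.704, 0.068, 0.704]
wrist_force: [-0.4, -0.4, -0.8]
finger_gap: 22.6
```

carry_out([
  [[0,0,-0.1,0,0,0,1],[0,0,-0.2,0,0,0,1],[0,0,-0.3,0,0,0,1],[0,0,-0.3,0,0,0,1]],
])

```text
time_s: 6.9
ee_pos: [510.2, 14.6, 29.6]
eef_rot: [-0.068, 0.704, 0.068, 0.704]
wrist_force: [0.1, 0.5, -0.1]
finger_gap: 22.5
```

carry_out([
  [[0,0,-0.03,0,0,0,1],[0,0,-0.03,0,0,0,1],[0,0,-0.03,0,0,0,0.1],[0,0,-0.03,0,0,0,0.1],[0,0,-0.03,0,0,0,0.1],[0,0,0.4,0,0,0,0.1],[0,0,1.2,0,0,0,0.1],[0,0,2.4,0,0,0,0.1],[0,0,4,0,0,0,0.1],[-0.3,0,5.5,0,0,0,0],[-0.6,1,6,0,0,0,-0.3],[-0.6,1,6,0,0,0,-0.3]],
])

```text
time_s: 8.1
ee_pos: [495.9, 42.8, 183.0]
eef_rot: [-0.069, 0.702, 0.069, 0.705]
wrist_force: [-0.1, 0.2, -0.4]
finger_gap: 56.4
```

```bash
python3 - <<'E'
from h import *
s,_=st(); d=grab('wrist','w4')
P=cloud(d); z=P[...,2]; m=np.hypot(P[...,0]-511,P[...,1]-14)<20; q=P[m&(z>35)&(z<80)]; print(len(q),q.mean(0),q.max(0)); k=q[q[:,2]>64]; print(cv2.minEnclosingCircle(k[:,:2].astype(np.float32)))
E
```

```text
t 8.1 tcp [495.9  42.8 183. ] toolx [ 0.005  0.001 -1.   ] tooly [-0.194  0.981  0.   ] F [-0.1  0.2 -0.4] gap 56.4 q [ 0.52  0.5  -0.88  1.95  0.49  0.91  1.16]
793 [507.79764374  14.94316321  60.32219466] [521.45585159  26.10926889  69.40855921]
((511.2090148925781, 14.588479995727539), 10.6854248046875)
```

View pics/w4.png

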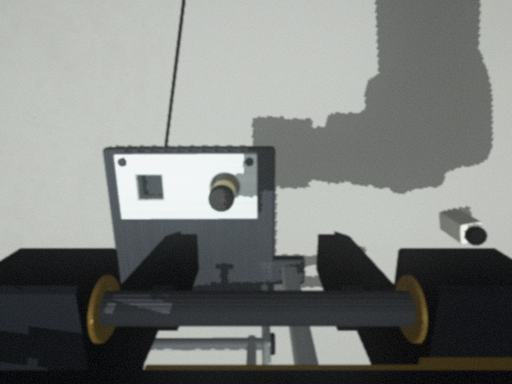

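carry_out([
  [[0,1.8,0,0,0,0,-1],[0.1,3.6,0,0,0,0,-1],[0.2,5.4,0,0,0,0,-1],[0.4,7.2,0,0,0,0,-1],[0.4,8.2,0,0,0,0,-1],[0.4,8.2,0,0,0,0,-1],[0.4,8.2,0,0,0,0,-1]],
])

```text
time_s: 8.85
ee_pos: [505.2, 243.8, 179.0]
eef_rot: [-0.068, 0.704, 0.067, 0.703]
wrist_force: [0.5, -0.9, -0.2]
finger_gap: 88.2
```

```bash
python3 - <<'E'
from h import *
s,_=st(); d=grab('wrist','w5')
P=cloud(d); z=P[...,2]; m=np.hypot(P[...,0]-505,P[...,1]-245)<25
for lo,hi in((6,37),(36,43),(46,56)):
    q=P[m&(z>lo)&(z<hi)]; print(lo,len(q),q.mean(0),cv2.minEnclosingCircle(q[:,:2].astype(np.float32)),cv2.minAreaRect(q[:,:2].astype(np.float32)))
c=cv2.resize(d['frame'][120:260,180:340],None,fx=4.5,fy=4.2,interpolation=cv2.INTER_CUBIC); cv2.imwrite('pics/w5c.png',c)
E
```

```text
t 8.85 tcp [505.2 243.8 179. ] toolx [-0.002 -0.001 -1.   ] tooly [-0.191  0.982 -0.001] F [ 0.5 -0.9 -0.2] gap 88.2 q [ 0.09  0.61 -0.84  1.79  0.54  0.99  0.79]
6 138 [497.54256929 243.21281401  22.67609223] ((505.3779296875, 246.3505401611328), 12.644103050231934) ((500.3509521484375, 247.1743927001953), (25.064037322998047, 13.546204566955566), 80.692626953125)
36 207 [502.8868098  245.85501714  38.80969527] ((506.0137023925781, 246.55413818359375), 12.911860466003418) ((506.38287353515625, 246.5854034423828), (20.094120025634766, 20.060277938842773), 23.622577667236328)
46 282 [506.15486098 246.44500745  49.03964387] ((506.6803283691406, 246.47463989257812), 8.7235107421875) ((506.6492614746094, 246.55905151367188), (16.207658767700195, 16.21925163269043), 10.645931243896484)
```

View pics/w5c.png

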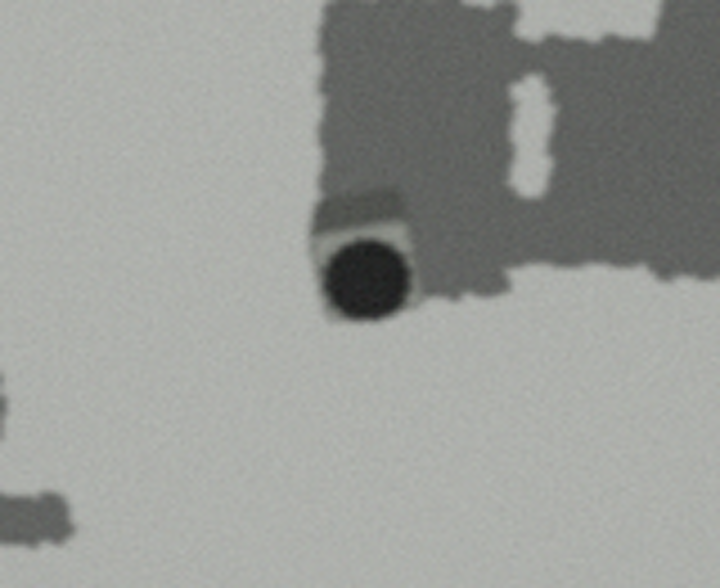

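carry_out([
  [[0.04,0.07,-1.8,0,0,1.2,-1],[0.04,0.07,-3.6,0,0,2.3,-1],[0.04,0.07,-5,0,0,2.3,-1],[0.04,0.07,-6,0,0,2.3,-1],[0.04,0.07,-6.5,0,0,2.3,-1],[0.04,0.07,-6.5,0,0,2.3,-0.5],[0.04,0.07,-6.5,0,0,2.3,0.2],[0.04,0.07,-6.5,0,0,2.3,1],[0.04,0.07,-6.5,0,0,2.3,1],[0.04,0.07,-6.5,0,0,2.3,1],[0.04,0.07,-6.5,0,0,2.3,1],[0.04,0.07,-6.5,0,0,2.3,1]],
], newtons=12)

```text
time_s: 10.1
ee_pos: [506.5, 246.4, 17.7]
eef_rot: [-0.138, 0.693, 0.138, 0.694]
wrist_force: [0.1, 0.4, 0.4]
finger_gap: 34.2
```

carry_out([
  [[0,0,0,0,0,0,1],[0,0,0,0,0,0,1],[0,0,0,0,0,0,1],[0,0,0,0,0,0,1]],
])

```text
time_s: 10.5
ee_pos: [506.3, 246.4, 17.4]
eef_rot: [-0.138, 0.694, 0.138, 0.694]
wrist_force: [0.3, 0.0, 0.2]
finger_gap: 20.0
```

carry_out([
  [[0,0,0.5,0,0,0,1],[0,0,2,0,0,0,1],[0,0,4,0,0,0,1],[0,-0.5,5.8,0,0,-0.5,1],[0.1,-2.2,6.2,0,0,-1.5,1],[0.2,-4.2,6.2,0,0,-2.22,1],[0.3,-6.2,6.2,0,0,-2.22,1],[0.4,-8.2,6.2,0,0,-2.22,1],[0.5,-10,6.2,0,0,-2.22,1],[0.5,-10.66,6.2,0,0,-2.22,1],[0.5,-10.66,6.2,0,0,-2.22,1],[0.5,-10.66,6.2,0,0,-2.22,1]],
])

```text
time_s: 11.7
ee_pos: [518.9, -19.1, 173.1]
eef_rot: [-0.07, 0.703, 0.071, 0.704]
wrist_force: [0.3, 0.2, -1.2]
finger_gap: 20.1
```

```bash
python3 - <<'E'
from h import *
s,R=st(); print('yaw',np.degrees(np.arctan2(-R[0,1],R[1,1])))
d=grab('wrist','w6'); P=cloud(d); z=P[...,2]
c=cv2.resize(d['frame'][130:320,160:360],None,fx=4,fy=3.1,interpolation=cv2.INTER_CUBIC); cv2.imwrite('pics/w6c.png',c)
m=np.zeros(z.shape,bool); m[205:290,225:295]=1
for lo,hi in((152,160),(160,166),(166,172)):
    q=P[m&(z>lo)&(z<hi)]
    if len(q)>5: print(lo,len(q),np.round(q.mean(0),1),cv2.minAreaRect(q[:,:2].astype(np.float32)))
print(np.round(np.sort(z[m&(z>100)])[:8],1))
np.set_printoptions(linewidth=250)
g=cv2.cvtColor(d['frame'],cv2.COLOR_BGR2GRAY)
for r in (173,179,185): print(g[r,195:240])
for c in (212,217,222): print(g[155:200,c])
E
```

```text
t 11.7 tcp [518.9 -19.1 173.1] toolx [ 0.001  0.001 -1.   ] tooly [-0.198  0.98   0.001] F [ 0.3  0.2 -1.2] gap 20.1 q [ 0.61  0.55 -0.86  1.9   0.52  0.92  1.27]
yaw 11.409991301765007
152 81 [509.7 -21.9 158.4] ((510.1275634765625, -21.654769897460938), (2.202155113220215, 19.801658630371094), 11.757290840148926)
160 166 [509.6 -21.9 163. ] ((509.82916259765625, -21.638023376464844), (1.9161205291748047, 19.509130477905273), 10.096030235290527)
166 203 [509.6 -21.4 169.1] ((509.9137268066406, -20.711421966552734), (2.452996253967285, 31.54312515258789), 10.941815376281738)
[156.3 156.4 156.8 156.8 156.9 156.9 157.  157. ]
[250 250 250 251 250 250 250 249 242 213 165 123  88  77  73  72  77  90 101 108 103 101 108 105 106 103 104 103 104 106 110 104 107 103 115 148 205 241 249 250 250 250 250 246 229]
[250 250 250 250 250 250 250 250 243 223 178 131  96  81  71  78  89  99 104  99 105 100 109 108 105 105 106 105 105 103 102 103 104 102 111 141 201 238 247 249 249 249 250 248 242]
[249 250 249 249 249 250 249 250 245 229 186 136 104  82  71  76  72  84  91 100 103 106 105 100 102  98 104 107 102  96  95  96  98  98 106 137 193 235 247 249 250 249 248 245 228]
[250 251 250 250 250 249 250 250 249 247 228 169 121 102 105 104 101  92  90  85  89  88  93  99  99 100  94  86  72  77  84  79  85 100 107 125 167 213 240 248 249 249 249 249 249]
[250 251 250 250 250 250 249 249 249 248 228 177 128 105 106 102 109 104 108 107 104 105 105 106 109 102 103 107 105 103 105  96  89  98 103 124 172 218 239 247 250 249 249 249 249]
[250 250 250 250 250 249 249 249 250 248 229 182 130 106 106 106 103 101 103 110 105 102 108 105 105 107 107 107 108 102 107 101 105 102 108 124 171 216 241 248 248 249 249 249 249]
```

View pics/w6c.png

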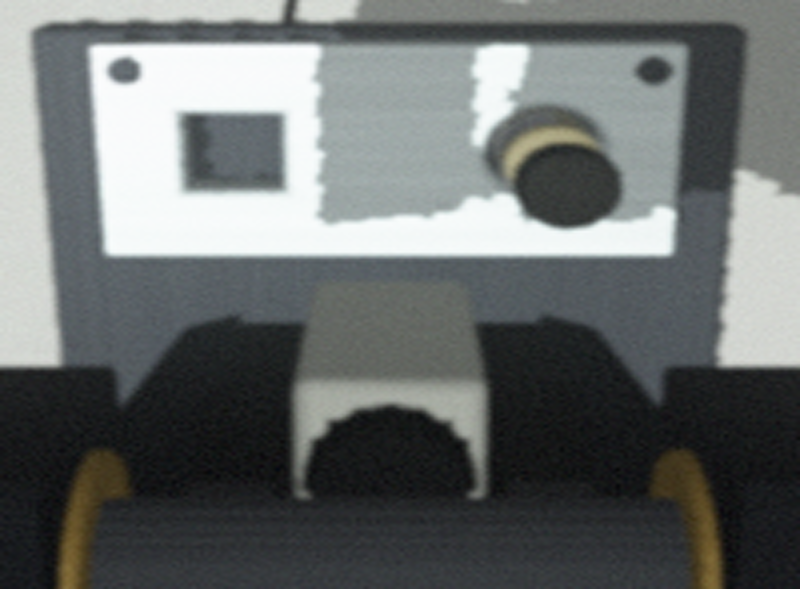

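carry_out([
  [[0.22,-1.4,0,0,0,0,1],[0.22,-1.4,-1.5,0,0,0,1],[0.22,-1.4,-3,0,0,0,1],[0.22,-1.4,-4.2,0,0,0,1],[0.22,-1.4,-4.8,0,0,0,1],[0.22,-1.4,-4.8,0,0,0,1],[0.22,-1.4,-4.8,0,0,0,1],[0.22,-1.4,-5.0,0,0,0,1],[0.22,-1.4,-5.15,0,0,0,1],[0.22,-1.4,-5.3,0,0,0,1],[0.22,-1.4,-5.4,0,0,0,1],[0.22,-1.4,-5.4,0,0,0,1]],
])

```text
time_s: 12.95
ee_pos: [524.2, -55.1, 37.2]
eef_rot: [-0.07, 0.704, 0.07, 0.703]
wrist_force: [-0.0, -0.2, -0.1]
finger_gap: 19.7
```

```bash
python3 - <<'E'
from h import *
st(); d=grab('wrist','w7')
c=cv2.resize(d['frame'][120:340,150:400],None,fx=3,fy=2.7,interpolation=cv2.INTER_CUBIC); cv2.imwrite('pics/w7c.png',c)
E
```

```text
t 12.95 tcp [524.2 -55.1  37.2] toolx [-0.  0. -1.] tooly [-0.197  0.98   0.   ] F [-0.  -0.2 -0.1] gap 19.7 q [ 0.53  0.76 -0.68  1.94  0.73  0.7   1.18]
```

View pics/w7c.png

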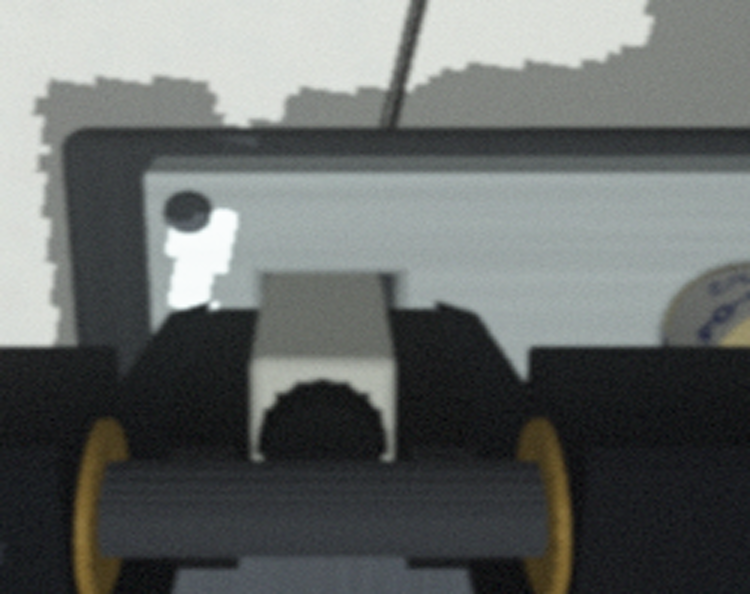

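carry_out([
  [[0,0.02,-0.1,0,0,0,1],[0,0.02,-0.2,0,0,0,1],[0,0.02,-0.3,0,0,0,1],[0,0.02,-0.33,0,0,0,1],[0,0.02,-0.33,0,0,0,1]],
])

```text
time_s: 13.5
ee_pos: [524.4, -54.5, 29.4]
eef_rot: [-0.07, 0.704, 0.07, 0.704]
wrist_force: [-1.1, 0.4, 3.5]
finger_gap: 19.5
```

carry_out([
  [[0,0,0,0,0,0,0.1],[0,0,0,0,0,0,0.1],[0,0,0,0,0,0,0.1],[0,0,0.4,0,0,0,0.1],[0,0,1.2,0,0,0,0.1],[0,0,2.4,0,0,0,0.1],[0,0,4,0,0,0,0.1],[-0.3,0.3,5.6,0,0,0,0.1],[-0.9,1.2,7.2,0,0,0,0.5],[-1,2,8,0,0,0,1],[-1,2,8,0,0,0,1]],
])

```text
time_s: 14.6
ee_pos: [500.6, -1.4, 232.9]
eef_rot: [-0.072, 0.701, 0.072, 0.706]
wrist_force: [0.8, -0.5, 0.6]
finger_gap: 17.8
```

```bash
python3 - <<'E'
from h import *
st(); d=grab('wrist','w8'); grab('scene','s8')
P=cloud(d); z=P[...,2]
for n,c in dict(v=(511,14),b=(525,-54)).items():
    m=np.hypot(P[...,0]-c[0],P[...,1]-c[1])<18; q=P[m&(z>45)&(z<80)]; print(n,len(q),np.percentile(q[:,2],[50,90,99])); k=q[q[:,2]>np.percentile(q[:,2],95)-4]; print(cv2.minEnclosingCircle(k[:,:2].astype(np.float32)),np.median(k[:,2]))
    t=q[q[:,2]>np.percentile(q[:,2],95)-4]; A=np.c_[t[:,:2],np.ones(len(t))]; print('tilt',np.linalg.lstsq(A,t[:,2],rcond=None)[0][:2])
# clamp frame
yaw=np.radians(11.4); X=np.array([np.cos(yaw),np.sin(yaw)]);Y=np.array([-X[1],X[0]]); O=np.array([518,-20])
for nm in('s8','top0','scene0'):
    Q=cloud(load(nm)).reshape(-1,3); L=np.c_[(Q[:,:2]-O)@X,(Q[:,:2]-O)@Y,Q[:,2]]
    k=(L[:,0]>60)&(L[:,0]<150)&(L[:,1]>60)&(L[:,1]<125)&(L[:,2]>235)&(L[:,2]<320)
    B=L[k]; B=B[np.argsort(-B[:,2])]; print(nm,len(B)); print(np.round(B[:14],0).tolist())
    k=(L[:,0]>100)&(L[:,0]<150)&(abs(L[:,1])<120)&(L[:,2]>250)&(L[:,2]<285); B=L[k]; print('bar',B.mean(0),B.min(0),B.max(0))
    print(np.polyfit(B[:,1],B[:,0],1))
E
```

```text
t 14.6 tcp [500.6  -1.4 232.9] toolx [ 0.006  0.    -1.   ] tooly [-0.202  0.979 -0.001] F [ 0.8 -0.5  0.6] gap 17.8 q [ 0.66  0.44 -0.94  1.9   0.42  1.01  1.31]
v 495 [66.59689241 67.89910818 68.53915252]
((511.377197265625, 14.276754379272461), 10.365161895751953) 67.03102594188994
tilt [ 0.00419316 -0.00239425]
b 412 [59.64977277 62.05386673 62.6760633 ]
((524.6958618164062, -55.279361724853516), 8.535331726074219) 61.260600419481406
tilt [0.03716533 0.00136206]
s8 114
[[98.0, 77.0, 296.0], [111.0, 83.0, 296.0], [101.0, 86.0, 295.0], [98.0, 81.0, 294.0], [112.0, 78.0, 294.0], [107.0, 83.0, 294.0], [105.0, 85.0, 294.0], [110.0, 82.0, 294.0], [92.0, 79.0, 293.0], [96.0, 85.0, 293.0], [96.0, 79.0, 293.0], [109.0, 79.0, 291.0], [112.0, 78.0, 291.0], [107.0, 82.0, 291.0]]
bar [127.12961838  16.31737194 268.44615199] [100.27730961 -70.46854237 250.33799463] [138.91157679  99.66954322 283.70820572]
[-6.47551990e-02  1.28186253e+02]
top0 88
[[108.0, 85.0, 298.0], [94.0, 84.0, 297.0], [98.0, 86.0, 296.0], [101.0, 79.0, 295.0], [102.0, 86.0, 295.0], [97.0, 80.0, 295.0], [101.0, 83.0, 294.0], [112.0, 84.0, 294.0], [106.0, 85.0, 293.0], [105.0, 82.0, 293.0], [112.0, 81.0, 293.0], [98.0, 83.0, 292.0], [105.0, 79.0, 292.0], [109.0, 82.0, 292.0]]
bar [130.44512288  21.2665881  270.66987028] [101.77371727 -65.88878055 250.40144732] [139.00731638 107.77611937 279.35668809]
[-1.26259291e-02  1.30713633e+02]
scene0 124
[[104.0, 78.0, 297.0], [111.0, 83.0, 296.0], [103.0, 82.0, 296.0], [100.0, 85.0, 296.0], [95.0, 83.0, 295.0], [98.0, 81.0, 294.0], [101.0, 80.0, 294.0], [114.0, 80.0, 293.0], [98.0, 77.0, 293.0], [110.0, 76.0, 293.0], [93.0, 81.0, 293.0], [97.0, 80.0, 291.0], [106.0, 82.0, 291.0], [109.0, 80.0, 291.0]]
bar [127.56021552  16.03719827 268.44519998] [100.73437059 -68.23128066 250.0003062 ] [139.28181068  98.9287692  283.95081173]
[-5.93603223e-02  1.28512189e+02]
```

View pics/w8.png

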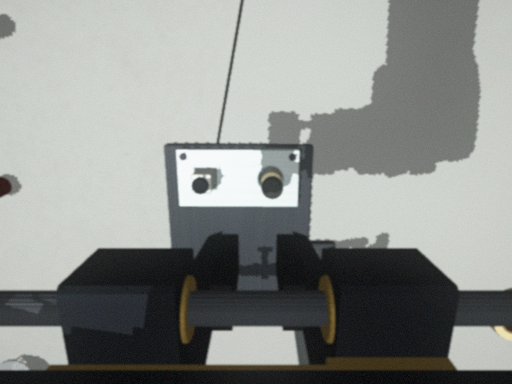

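View pics/s8.png

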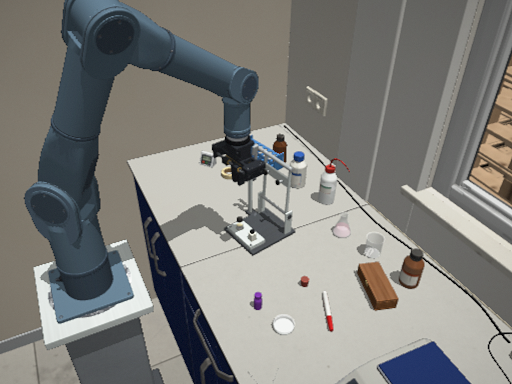

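Both samples are seated: vial top about 68 mm, bottle top about 62 mm. The catch head in clamp axes is at x≈103, inner face y≈77, top 294. I'll go to its inner side with the fingers shut.

carry_out([
  [[0,0,1.8,0,0,0,1],[0,0.2,3.4,0,0,0,1],[1,0.7,3.63,0,0,0,1],[2.6,1.4,3.63,0,0,0,1],[4,2.1,3.63,0,0,0,1],[4.27,2.14,3.63,0,0,0,1],[4.27,2.14,3.63,0,0,0,1]],
])

```text
time_s: 15.4
ee_pos: [606.3, 48.2, 317.8]
eef_rot: [-0.07, 0.705, 0.07, 0.702]
wrist_force: [-0.3, 0.1, -0.4]
finger_gap: 0.4
```

```bash
python3 - <<'E'
from h import *
st(); d=grab('wrist','w9')
P=cloud(d)
yaw=np.radians(11.4); X=np.array([np.cos(yaw),np.sin(yaw)]);Y=np.array([-X[1],X[0]]); O=np.array([518,-20])
Q=P.reshape(-1,3); L=np.c_[(Q[:,:2]-O)@X,(Q[:,:2]-O)@Y,Q[:,2]]
k=(L[:,0]>60)&(L[:,0]<150)&(L[:,1]>60)&(L[:,1]<125)&(L[:,2]>255)&(L[:,2]<310)
B=L[k]; print(len(B)); 
t=B[B[:,2]>288]; print(np.percentile(t,[2,50,98],axis=0) if len(t) else 0)
E
```

```text
t 15.4 tcp [606.3  48.2 317.8] toolx [-0.003  0.    -1.   ] tooly [-0.197  0.98   0.001] F [-0.3  0.1 -0.4] gap 0.4 q [ 0.47  0.55 -0.92  1.52  0.45  1.29  1.27]
857
[[ 91.2859199   77.06231283 288.76621623]
 [ 99.91907429  81.15685464 292.45522471]
 [108.80530798  86.27361822 294.2445055 ]]
```

View pics/w9.png

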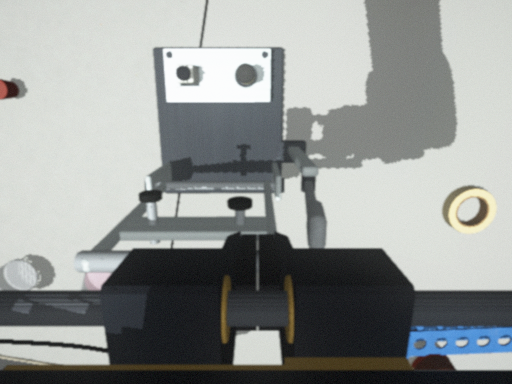

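carry_out([
  [[0,0,-0.8,0,0,0,1],[0,0,-1.5,0,0,0,1],[0,0,-1.8,0,0,0,1],[0,0,-1.88,0,0,0,1],[0,0,-1.88,0,0,0,1]],
])

```text
time_s: 15.95
ee_pos: [605.9, 48.3, 273.3]
eef_rot: [-0.07, 0.704, 0.07, 0.704]
wrist_force: [-0.7, -0.0, 0.2]
finger_gap: 0.7
```

carry_out([
  [[-0.08,0.4,0,0,0,0,1],[-0.16,0.8,0,0,0,0,1],[-0.24,1.2,0,0,0,0,1],[-0.32,1.6,0,0,0,0,1],[-0.4,2,0,0,0,0,1],[-0.48,2.4,-0.1,0,0,0,1]],
])

```text
time_s: 16.55
ee_pos: [594.1, 110.2, 270.7]
eef_rot: [-0.07, 0.703, 0.07, 0.704]
wrist_force: [-1.1, -0.2, 0.0]
finger_gap: 0.2
```

carry_out([
  [[-0.08,0.4,0,0,0,0,1],[-0.16,0.8,0,0,0,0,1],[-0.24,1.2,0,0,0,0,1],[-0.3,1.5,0,0,0,0,1],[-0.3,1.5,0,0,0,0,1],[-0.3,1.5,0,0,0,0,1]],
])

```text
time_s: 17.15
ee_pos: [586.7, 146.3, 270.4]
eef_rot: [-0.07, 0.704, 0.07, 0.704]
wrist_force: [0.4, -0.3, -0.2]
finger_gap: 0.1
```

```bash
python3 - <<'E'
from h import *
st(); 
yaw=np.radians(11.4); X=np.array([np.cos(yaw),np.sin(yaw)]);Y=np.array([-X[1],X[0]]); O=np.array([518,-20])
for n,t in(('wrist','w10'),('scene','s10'),('top','t10')):
    d=grab(n,t); Q=cloud(d).reshape(-1,3); L=np.c_[(Q[:,:2]-O)@X,(Q[:,:2]-O)@Y,Q[:,2]]
    for lo,hi in((90,260),(70,1000)):pass
    k=(L[:,0]>85)&(L[:,0]<118)&(L[:,1]>100)&(L[:,1]<290)&(L[:,2]>100)&(L[:,2]<262)
    B=L[k]; print(t,len(B)); 
    if len(B): print(np.percentile(B,[2,50,98],axis=0))
f=load('s10')['frame'][100:260,190:340]; cv2.imwrite('pics/s10c.png',cv2.resize(f,None,fx=3.6,fy=3.6,interpolation=cv2.INTER_CUBIC))
E
```

```text
t 17.15 tcp [586.7 146.3 270.4] toolx [ 0. -0. -1.] tooly [-0.197  0.98  -0.   ] F [ 0.4 -0.3 -0.2] gap 0.1 q [ 0.3   0.59 -0.9   1.59  0.49  1.2   1.07]
w10 4014
[[ 89.88661799 101.60497516 131.78974013]
 [104.1168676  188.30013641 201.52832774]
 [112.21074835 223.27430397 220.1891549 ]]
s10 151
[[ 91.44218761 101.08560882 141.34956998]
 [106.22845327 173.5650528  194.71258731]
 [114.94102258 224.7862432  221.83552552]]
t10 65
[[ 91.61577246 167.85167203 193.37015085]
 [102.28765945 208.25701279 213.9403738 ]
 [110.28008621 226.39698689 223.51395199]]
```

View pics/s10c.png

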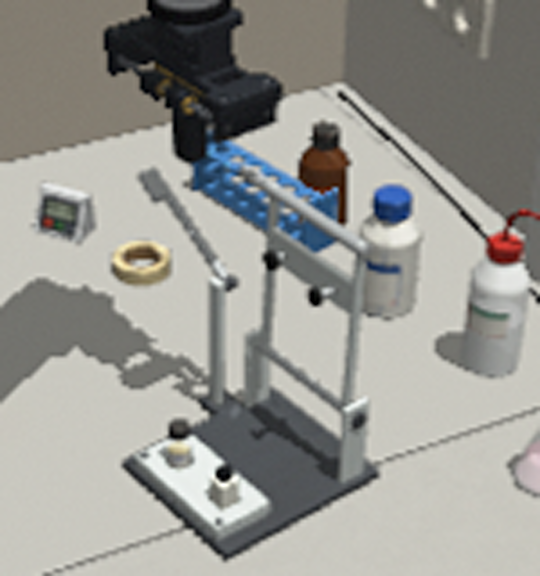

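View pics/w10.png

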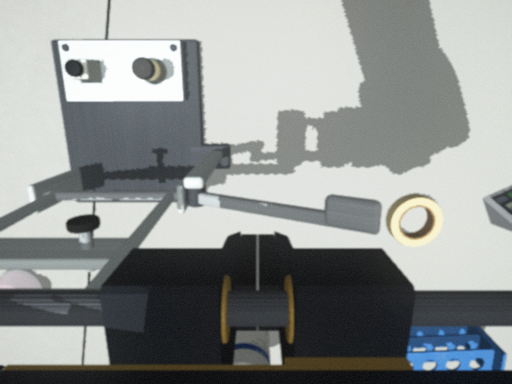

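```bash
python3 - <<'E'
from h import *
yaw=np.radians(11.4); X=np.array([np.cos(yaw),np.sin(yaw)]);Y=np.array([-X[1],X[0]]); O=np.array([518,-20])
for t in('w9','w10','s8','s10','top0','t10','scene0'):
    Q=cloud(load(t)).reshape(-1,3); L=np.c_[(Q[:,:2]-O)@X,(Q[:,:2]-O)@Y,Q[:,2]]
    for a,b in((-50,0),(0,50)):
        k=(L[:,0]>105)&(L[:,0]<150)&(L[:,1]>a)&(L[:,1]<b)&(L[:,2]>256)&(L[:,2]<280)
        B=L[k]; 
        if len(B)>3: print(t,a,len(B),np.round(B.mean(0),1),np.round(np.percentile(B[:,0],[3,97]),1),np.round(np.percentile(B[:,2],[3,97]),1), 'top x',np.round(np.median(B[B[:,2]>np.percentile(B[:,2],70)],0),1))
delta((O[0]+126*X[0],O[1]+126*X[1],330),np.eye(3))
E
```

```text
w9 -50 416 [128.3 -43.4 268.9] [124.7 135.2] [263.4 271.9] top x [130.5 -44.9 271.2]
w10 0 197 [124.9  32.7 262.8] [124.  125.7] [260.6 265.2] top x [124.5  34.3 264.3]
s8 -50 56 [129.7 -25.4 270.1] [124.3 137.4] [262.9 274.8] top x [128.9 -25.1 273.8]
s8 0 48 [129.7  23.5 269.8] [124.4 136.4] [262.6 275.4] top x [132.2  16.9 273. ]
s10 -50 54 [129.8 -24.4 270.2] [125.1 137.4] [262.5 276. ] top x [130.9 -20.3 274. ]
s10 0 51 [129.7  25.5 269.9] [124.8 136.4] [262.  275.7] top x [130.2  32.1 273.6]
top0 -50 57 [130.8 -24.9 270.9] [125.2 138.1] [265.5 276.2] top x [130.9 -29.2 274.6]
top0 0 56 [130.9  24.8 271.1] [125.4 137.8] [264.3 275.8] top x [131.8  23.2 274. ]
t10 -50 56 [130.7 -24.4 271.4] [125.2 138.1] [266.  276.4] top x [131.1 -21.4 274.3]
t10 0 40 [131.1  17.8 271.3] [125.4 137.3] [267.7 275.1] top x [131.3  15.7 273.2]
scene0 -50 51 [130.1 -24.5 269.3] [125.  136.9] [258.6 274.8] top x [130.9 -25.2 273.6]
scene0 0 52 [129.3  24.  270. ] [124.7 135.5] [263.1 275.9] top x [131.9  27.5 273.4]
row [ 2.19 -5.63  2.38] [  1.78 -17.94  -1.78]
```

The catch lies fully outward: head centre at y≈208, z≈210, which matches its stop. Next I'll raise the tool, turn the jaws across the bar and hover above the bar centre.

carry_out([
  [[0,0,1.2,0,0,-1.6,-0.5],[0,0,2.2,0,0,-3.2,-1],[0.4,-1,2.2,0,0,-4.8,-1],[0.8,-2,2.2,0,0,-6.4,-1],[1.2,-3,2.2,0,0,-8,-1],[1.6,-4,2.2,0,0,-9.6,-1],[2,-5,2.2,0,0,-11.2,-1],[2.39,-5.6,2.2,0,0,-12.8,-1],[2.39,-5.6,2.2,0,0,-14.4,-1],[2.39,-5.6,2.2,0,0,-16,-1],[2.39,-5.6,2.2,0,0,-17.6,-1],[2.39,-5.6,2.2,0,0,-18,-1]],
])

```text
time_s: 18.5
ee_pos: [646.4, 5.9, 325.5]
eef_rot: [0.449, 0.546, -0.449, 0.546]
wrist_force: [-0.7, -0.2, -0.5]
finger_gap: 87.9
```

carry_out([
  [[0,0,0,0,0,0,-1],[0,0,0,0,0,0,-1]],
])

```text
time_s: 18.7
ee_pos: [646.4, 6.1, 325.4]
eef_rot: [0.448, 0.547, -0.448, 0.547]
wrist_force: [1.0, -1.0, 0.3]
finger_gap: 88.3
```

```bash
python3 - <<'E'
from h import *
st(); d=grab('wrist','w11')
yaw=np.radians(11.4); X=np.array([np.cos(yaw),np.sin(yaw)]);Y=np.array([-X[1],X[0]]); O=np.array([518,-20])
Q=cloud(d).reshape(-1,3); L=np.c_[(Q[:,:2]-O)@X,(Q[:,:2]-O)@Y,Q[:,2]]
k=(L[:,0]>105)&(L[:,0]<160)&(abs(L[:,1])<110)&(L[:,2]>256)&(L[:,2]<285); B=L[k]; print(len(B),np.percentile(B,[2,50,98],axis=0)); print(np.polyfit(B[:,1],B[:,0],1))
E
```

```text
t 18.7 tcp [646.4   6.1 325.4] toolx [-0. -0. -1.] tooly [ 0.98   0.198 -0.   ] F [ 1.  -1.   0.3] gap 88.3 q [ 0.29  0.52 -0.55  1.42  0.27  1.28 -0.08]
5892 [[125.15510152 -50.93769522 264.71583002]
 [131.93011611  38.82170884 270.0317901 ]
 [138.48754155 104.64329004 272.01850003]]
[-8.45181208e-05  1.31806675e+02]
```

View pics/w11.png

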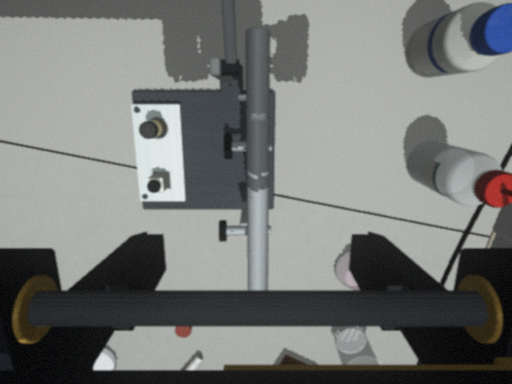

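carry_out([
  [[0.03,0.01,-1,0,0,0,-1],[0.03,0.01,-2,0,0,0,-1],[0.03,0.01,-2.8,0,0,0,-1],[0.03,0.01,-3.18,0,0,0,-1],[0.03,0.01,-3.18,0,0,0,0],[0.03,0.01,-3.18,0,0,0,1],[0.03,0.01,-3.18,0,0,0,1],[0.03,0.01,-3.18,0,0,0,1],[0.03,0.01,-3.18,0,0,0,1],[0.03,0.01,-3.18,0,0,0,1],[0.03,0.01,-3.18,0,0,0,1],[0.03,0.01,-3.18,0,0,0,1]],
], newtons=30)

```text
time_s: 19.95
ee_pos: [647.1, 6.7, 246.0]
eef_rot: [0.448, 0.547, -0.448, 0.547]
wrist_force: [0.7, 0.4, 0.3]
finger_gap: 26.2
```

carry_out([
  [[0,0,0,0,0,0,1],[0,0,0,0,0,0,1],[0,0,0,0,0,0,1]],
])

```text
time_s: 20.25
ee_pos: [647.1, 6.7, 246.0]
eef_rot: [0.448, 0.547, -0.448, 0.547]
wrist_force: [0.0, 0.3, -0.1]
finger_gap: 12.2
```

```bash
python3 - <<'E'
from h import *
st()
X=np.array([.98,.198]); x0,z0=131.3,265
for th in np.arange(0,1.62,.1):
    x=125-180*np.sin(th); z=85+180*np.cos(th); print(round(th,2),np.round(np.r_[(x-x0)*X,z-z0]/25,2))
E
```

```text
t 20.25 tcp [647.1   6.7 246. ] toolx [ 0. -0. -1.] tooly [0.98  0.197 0.   ] F [ 0.   0.3 -0.1] gap 12.2 q [ 0.28  0.58 -0.53  1.51  0.31  1.13 -0.12]
0.0 [-0.25 -0.05  0.  ]
0.1 [-0.95 -0.19 -0.04]
0.2 [-1.65 -0.33 -0.14]
0.3 [-2.33 -0.47 -0.32]
0.4 [-2.99 -0.61 -0.57]
0.5 [-3.63 -0.73 -0.88]
0.6 [-4.23 -0.85 -1.26]
0.7 [-4.79 -0.97 -1.69]
0.8 [-5.31 -1.07 -2.18]
0.9 [-5.77 -1.17 -2.72]
1.0 [-6.18 -1.25 -3.31]
1.1 [-6.54 -1.32 -3.93]
1.2 [-6.82 -1.38 -4.59]
1.3 [-7.05 -1.42 -5.27]
1.4 [-7.2  -1.45 -5.98]
1.5 [-7.29 -1.47 -6.69]
1.6 [-7.3  -1.47 -7.41]
```

carry_out([
  [[-0.6,-0.12,-0.02,0,0,0,1],[-0.95,-0.19,-0.04,0.04,-0.18,0,1],[-1.64,-0.33,-0.14,0.08,-0.37,0,1],[-2.3,-0.46,-0.32,0.11,-0.55,0,1],[-2.95,-0.6,-0.57,0.15,-0.73,0,1],[-3.57,-0.72,-0.88,0.19,-0.92,0,1],[-4.16,-0.84,-1.25,0.23,-1.1,0,1],[-4.71,-0.95,-1.68,0.26,-1.29,0,1],[-5.21,-1.05,-2.17,0.3,-1.47,0,1],[-5.21,-1.05,-2.17,0.3,-1.47,0,1]],
])

```text
time_s: 21.25
ee_pos: [517.4, -19.2, 191.2]
eef_rot: [0.484, 0.516, -0.41, 0.576]
wrist_force: [6.8, 2.8, -2.8]
finger_gap: 12.3
```

```bash
python3 - <<'E'
from h import *
st(); d=grab('scene','s12')
f=d['frame'][100:260,190:340]; cv2.imwrite('pics/s12c.png',cv2.resize(f,None,fx=3.6,fy=3.6,interpolation=cv2.INTER_CUBIC))
E
```

```text
t 21.25 tcp [517.4 -19.2 191.2] toolx [ 0.132  0.028 -0.991] tooly [0.971 0.196 0.135] F [ 6.8  2.8 -2.8] gap 12.3 q [ 0.44  0.37 -0.57  2.01  0.28  0.7  -0.09]
```

View pics/s12c.png

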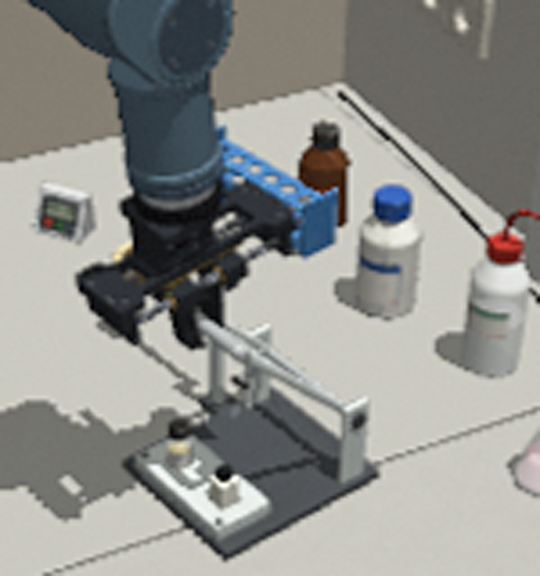

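carry_out([
  [[-0.45,-0.1,-0.54,0.04,-0.18,0,1],[-0.85,-0.18,-1.13,0.08,-0.37,0,1],[-1.19,-0.24,-1.75,0.11,-0.55,0,1],[-1.46,-0.3,-2.4,0.15,-0.73,0,1],[-1.68,-0.34,-3.08,0.19,-0.92,0,1],[-1.82,-0.36,-3.79,0.23,-1.1,0,1],[-1.82,-0.36,-3.79,0.23,-1.1,0,1]],
])

```text
time_s: 22.0
ee_pos: [472.3, -28.1, 96.6]
eef_rot: [0.508, 0.492, -0.381, 0.595]
wrist_force: [2.1, 0.3, 2.6]
finger_gap: 11.3
```

carry_out([
  [[-0.04,-0.01,-0.35,0.03,-0.18,0,1],[-0.08,-0.02,-0.7,0.06,-0.37,0,1],[-0.08,-0.02,-1,0.06,-0.37,0,1],[-0.08,-0.02,-1.2,0.06,-0.37,0,1],[-0.08,-0.02,-1.2,0.06,-0.37,0,1]],
])

```text
time_s: 22.5
ee_pos: [469.9, -28.7, 67.2]
eef_rot: [0.515, 0.484, -0.372, 0.601]
wrist_force: [-2.0, 1.3, 6.5]
finger_gap: 11.0
```

```bash
cat > chk.py <<'E'
import sys
from h import *
t=sys.argv[1]
s,R=st(); print('grasp pt',s['ee_pos']-19*R[:,0])
d=grab('scene','s'+t)
f=d['frame'][130:260,190:340]; cv2.imwrite(f'pics/s{t}c.png',cv2.resize(f,None,fx=4.5,fy=4.5,interpolation=cv2.INTER_CUBIC))
yaw=np.radians(11.4); X=np.array([np.cos(yaw),np.sin(yaw)]);Y=np.array([-X[1],X[0]]); O=np.array([518,-20])
Q=cloud(d).reshape(-1,3); L=np.c_[(Q[:,:2]-O)@X,(Q[:,:2]-O)@Y,Q[:,2]]
k=(L[:,0]>-70)&(L[:,0]<-40)&(((L[:,1]>68)&(L[:,1]<112))|((L[:,1]<-45)&(L[:,1]>-66)))&(L[:,2]>60)&(L[:,2]<130); B=L[k]; print('bar',len(B)); print(np.round(np.percentile(B,[5,50,95],axis=0),1))
k=(L[:,0]>0)&(L[:,0]<110)&(abs(abs(L[:,1])-60)<5)&(L[:,2]>70)&(L[:,2]<125); B=L[k]
if len(B)>10: print('arm slope/z',len(B),np.polyfit(B[:,0],B[:,2],1))
E
python3 chk.py 13
```

```text
t 22.5 tcp [469.9 -28.7  67.2] toolx [ 0.254  0.051 -0.966] tooly [0.947 0.191 0.259] F [-2.   1.3  6.5] gap 11.0 q [ 0.37  0.5  -0.43  2.29  0.83  0.2  -0.59]
grasp pt [465.07887039 -29.70207703  85.53932268]
bar 27
[[-59.4 -65.1  89.2]
 [-53.2 -58.5  95.9]
 [-44.5 -47.6 100.4]]
arm slope/z 113 [-3.02934407e-02  9.28843615e+01]
```

View pics/s13c.png

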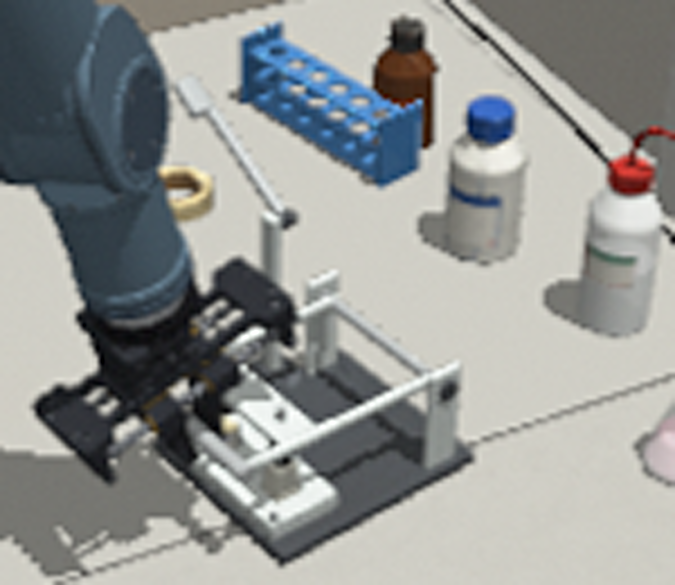

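Joint 6 reads 0.20, close to its 0.19 limit, so I'll take some tilt back and then press the last bit to the stop.

carry_out([
  [[-0.04,-0.01,0,-0.1,0.5,0,1],[-0.07,-0.01,-0.01,-0.2,1,0,1],[-0.1,-0.02,-0.05,-0.3,1.47,0,1],[-0.1,-0.02,-0.1,-0.3,1.47,0,1],[-0.1,-0.02,-0.15,-0.3,1.47,0,1],[-0.1,-0.02,-0.15,-0.3,1.47,0,1]],
], newtons=45)

```text
time_s: 23.15
ee_pos: [466.9, -29.3, 63.8]
eef_rot: [0.482, 0.517, -0.411, 0.576]
wrist_force: [-4.1, 0.6, 8.1]
finger_gap: 10.2
```

```bash
python3 chk.py 14; python3 - <<'E'
from h import *
d=grab('wrist','w14')
E
```

```text
t 23.15 tcp [466.9 -29.3  63.8] toolx [ 0.128  0.025 -0.991] tooly [0.972 0.196 0.13 ] F [-4.1  0.6  8.1] gap 10.2 q [ 0.46  0.56 -0.58  2.19  0.7   0.43 -0.46]
grasp pt [464.47176964 -29.80371186  82.60405473]
bar 39
[[-60.6 -64.3  85.7]
 [-55.5 -56.7  93.8]
 [-41.8 103.2  99.1]]
arm slope/z 91 [-2.79745615e-02  9.16208788e+01]
```

View pics/w14.png

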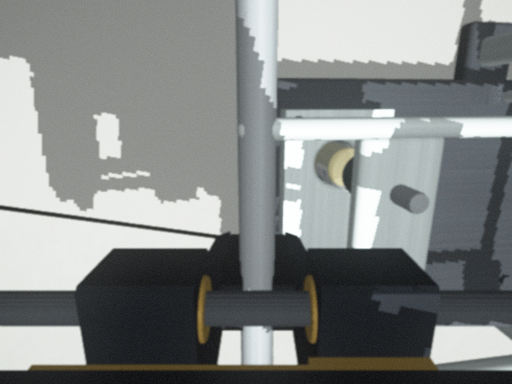

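```bash
cat > bar.py <<'E'
import sys
from h import *
d=load(sys.argv[1]); Q=cloud(d).reshape(-1,3)
yaw=np.radians(11.4); X=np.array([np.cos(yaw),np.sin(yaw)]);Y=np.array([-X[1],X[0]]); O=np.array([518,-20])
L=np.c_[(Q[:,:2]-O)@X,(Q[:,:2]-O)@Y,Q[:,2]]
k=(L[:,0]>-72)&(L[:,0]<-38)&(L[:,1]>30)&(L[:,1]<105)&(L[:,2]>70)&(L[:,2]<110); B=L[k]
print('bar',len(B),np.round(np.percentile(B,[3,50,97],axis=0),1))
for a,b in((30,55),(65,105)):
    C=B[(B[:,1]>a)&(B[:,1]<b)]; print(a, np.round(np.percentile(C[:,2],[50,90,97]),1), np.round(np.percentile(C[:,0],[3,97]),1))
k=(L[:,0]>-40)&(L[:,0]<110)&(abs(L[:,1]-60)<4)&(L[:,2]>70)&(L[:,2]<115); B=L[k]
print('arm',len(B),np.polyfit(B[:,0],B[:,2],1), [ (a,round(np.percentile(B[(B[:,0]>a)&(B[:,0]<a+20),2],80),1)) for a in range(-40,100,20) if ((B[:,0]>a)&(B[:,0]<a+20)).sum()>5])
E
python3 bar.py w14
```

```text
bar 9163 [[-61.6  33.   89.5]
 [-55.4  66.1  94.1]
 [-42.3  97.4  96. ]]
30 [94.3 95.5 96. ] [-61.6 -49.1]
65 [94.2 95.5 96. ] [-61.6 -49.1]
arm 4542 [-2.12258936e-02  9.14500282e+01] [(-40, np.float64(93.0)), (-20, np.float64(92.5)), (0, np.float64(92.1)), (20, np.float64(91.7)), (40, np.float64(91.2))]
```

carry_out([
  [[0,0,-0.1,0,0,0,1],[0,0,-0.2,0,0,0,1],[0,0,-0.2,0,0,0,1],[0,0,-0.2,0,0,0,1]],
])

```text
time_s: 23.65
ee_pos: [466.9, -29.4, 59.4]
eef_rot: [0.482, 0.516, -0.411, 0.576]
wrist_force: [-7.3, 0.4, 17.7]
finger_gap: 10.4
```

```bash
python3 - <<'E'
from h import *
st(); grab('wrist','w15')
E
python3 bar.py w15
```

```text
t 23.65 tcp [466.9 -29.4  59.4] toolx [ 0.128  0.024 -0.991] tooly [0.972 0.197 0.13 ] F [-7.3  0.4 17.7] gap 10.4 q [ 0.45  0.57 -0.56  2.19  0.72  0.42 -0.48]
bar 9266 [[-61.6  32.9  85.5]
 [-55.4  66.1  90.1]
 [-42.3  97.3  92. ]]
30 [90.3 91.5 92. ] [-61.7 -49.1]
65 [90.2 91.5 92. ] [-61.7 -49.1]
arm 4587 [-1.11562713e-04  8.86888793e+01] [(-40, np.float64(89.6)), (-20, np.float64(89.5)), (0, np.float64(89.5)), (20, np.float64(89.6)), (40, np.float64(88.9))]
```

The bar top is now at 92.0 mm, the side arms are level and the upward force has risen to 17.7 N, so the lever is at its stop. I'll hold for half a second and check everything.

carry_out([
  [[0,0,-0.03,0,0,0,1],[0,0,-0.03,0,0,0,1],[0,0,-0.03,0,0,0,1],[0,0,-0.03,0,0,0,1],[0,0,-0.03,0,0,0,1]],
])

```text
time_s: 24.2
ee_pos: [467.0, -29.4, 59.2]
eef_rot: [0.482, 0.516, -0.411, 0.576]
wrist_force: [-10.0, 0.0, 29.1]
finger_gap: 10.2
```

```bash
python3 - <<'E'
from h import *
st(); grab('wrist','w16'); d=grab('scene','s16'); grab('top','t16')
cv2.imwrite('pics/s16c.png',cv2.resize(d['frame'][130:345,180:350],None,fx=3.5,fy=2.75,interpolation=cv2.INTER_CUBIC))
E
python3 bar.py w16
```

```text
t 24.2 tcp [467.  -29.4  59.2] toolx [ 0.129  0.024 -0.991] tooly [0.972 0.197 0.131] F [-10.    0.   29.1] gap 10.2 q [ 0.45  0.57 -0.56  2.19  0.72  0.41 -0.48]
bar 9282 [[-61.6  32.8  85.4]
 [-55.4  66.1  90. ]
 [-42.4  97.2  91.9]]
30 [90.2 91.5 91.9] [-61.6 -49.1]
65 [90.1 91.4 92. ] [-61.7 -49.1]
arm 4598 [2.56219134e-04 8.86305091e+01] [(-40, np.float64(89.5)), (-20, np.float64(89.4)), (0, np.float64(89.5)), (20, np.float64(89.5)), (40, np.float64(88.7))]
```

View pics/s16c.png

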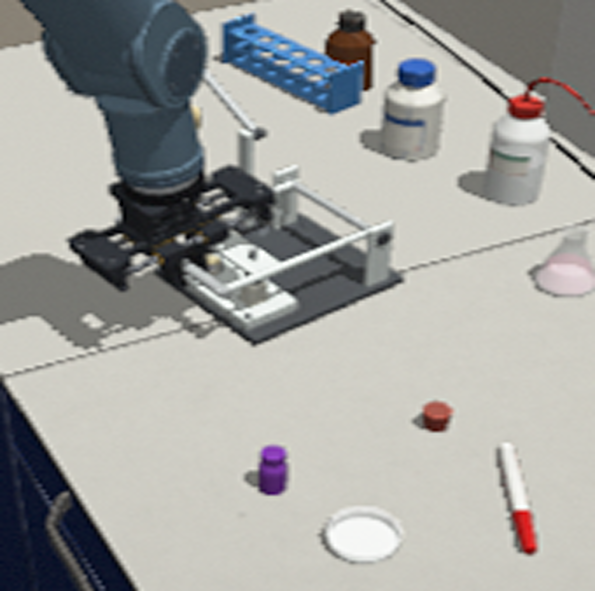

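View pics/w16.png

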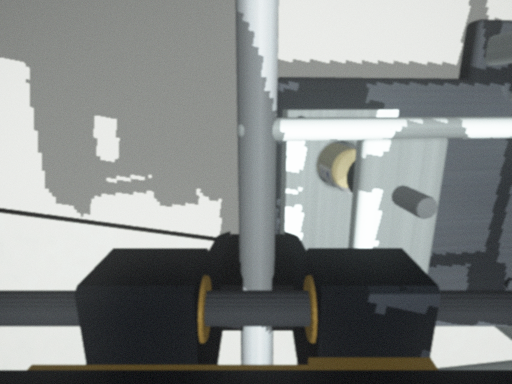

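The force climbed to 29 N against the stop, so I'll ease off a little and check that it stays steady.

carry_out([
  [[0,0,0.03,0,0,0,1],[0,0,0.05,0,0,0,1],[0,0,0.05,0,0,0,1],[0,0,0.05,0,0,0,1],[0,0,0.05,0,0,0,1],[0,0,0.05,0,0,0,1]],
])

```text
time_s: 24.95
ee_pos: [466.9, -29.3, 59.5]
eef_rot: [0.482, 0.517, -0.411, 0.576]
wrist_force: [-4.5, 0.2, 10.5]
finger_gap: 10.5
```

carry_out([
  [[0,0,0,0,0,0,1],[0,0,0,0,0,0,1],[0,0,0,0,0,0,1],[0,0,0,0,0,0,1],[0,0,0,0,0,0,1],[0,0,0,0,0,0,1]],
])

```text
time_s: 25.55
ee_pos: [466.9, -29.4, 59.5]
eef_rot: [0.482, 0.517, -0.411, 0.576]
wrist_force: [-5.5, 1.9, 10.4]
finger_gap: 10.2
```

```bash
python3 - <<'E'
from h import *
st(); grab('wrist','w17')
E
python3 bar.py w17
```

```text
t 25.55 tcp [466.9 -29.4  59.5] toolx [ 0.128  0.025 -0.991] tooly [0.972 0.197 0.13 ] F [-5.5  1.9 10.4] gap 10.2 q [ 0.45  0.57 -0.56  2.19  0.72  0.42 -0.47]
bar 9244 [[-61.6  32.8  85.5]
 [-55.4  66.1  90.1]
 [-42.3  97.3  92. ]]
30 [90.3 91.6 92. ] [-61.7 -49.1]
65 [90.2 91.6 92. ] [-61.6 -49.1]
arm 4583 [-3.93690355e-05  8.87247369e+01] [(-40, np.float64(89.6)), (-20, np.float64(89.6)), (0, np.float64(89.5)), (20, np.float64(89.6)), (40, np.float64(89.0))]
```

carry_out([
  [[0,0,-0.03,0,0,0,1],[0,0,-0.03,0,0,0,1],[0,0,-0.03,0,0,0,1],[0,0,-0.03,0,0,0,1],[0,0,-0.03,0,0,0,1],[0,0,-0.03,0,0,0,1]],
])

```text
time_s: 26.2
ee_pos: [467.0, -29.4, 59.3]
eef_rot: [0.482, 0.516, -0.411, 0.576]
wrist_force: [-8.7, 0.6, 21.5]
finger_gap: 9.8
```

```bash
python3 - <<'E'
from h import *
st(); d=grab('wrist','w18'); grab('scene','s18'); t=grab('top','t18')
for a,b in(('scene0','s18'),('top0','t18')):
    A=load(a);B=load(b); 
    # bystander check: diff of depth clouds near bystanders
    P=cloud(A);Z=cloud(B)
    for n,c,r in(('purple',(420,-301),16),('tape',None,0)):
        if c is None: continue
        for tag,Q in((a,P),(b,Z)):
            m=(np.hypot(Q[...,0]-c[0],Q[...,1]-c[1])<30)&(Q[...,2]>12); print(n,tag,m.sum(),np.round(Q[m].mean(0),1))
cv2.imwrite('pics/t18c.png',cv2.resize(np.hstack([load('top0')['frame'][90:250,110:400],load('t18')['frame'][90:250,110:400]]),None,fx=1.35,fy=1.35))
E
python3 bar.py w18
```

```text
t 26.2 tcp [467.  -29.4  59.3] toolx [ 0.128  0.024 -0.991] tooly [0.972 0.197 0.131] F [-8.7  0.6 21.5] gap 9.8 q [ 0.45  0.57 -0.56  2.19  0.72  0.41 -0.48]
purple scene0 116 [ 419.2 -305.6   39.6]
purple s18 115 [ 419.2 -305.9   39.4]
purple top0 43 [ 419.5 -296.4   44.8]
purple t18 41 [ 419.4 -296.6   46.9]
bar 9286 [[-61.6  32.9  85.5]
 [-55.4  66.1  90. ]
 [-42.3  97.2  91.9]]
30 [90.3 91.5 91.9] [-61.7 -49.1]
65 [90.1 91.5 92. ] [-61.7 -49.1]
arm 4586 [-2.62488788e-04  8.86658967e+01] [(-40, np.float64(89.5)), (-20, np.float64(89.5)), (0, np.float64(89.5)), (20, np.float64(89.5)), (40, np.float64(88.8))]
```

View pics/t18c.png

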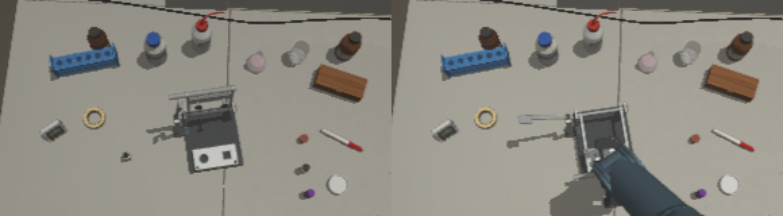

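The lever is level at its stop with about 21 N of push, the catch is out, and the other things on the bench are unchanged. Handing in.

```bash
python3 -c "
from station import arm
print(arm.finish_job())"
```

```text
the job is handed in; nothing more can be done
None
```

The job is done and handed in at 26.2 s. Both samples are in their nests, the catch is out, and the gripper is holding the lever at its stop.

- **Samples:** I stood the vial in the round nest and the square bottle in the square nest. After release, their tops measured about 68 mm and 62 mm above the bench, which is right for sitting on the nest floor.
- **Catch:** I pushed it outward until it dropped to its stop, with the head about 110 mm outward of its pivot. Only after that did I touch the lever.
- **Lever:** I pinched the grip bar and pulled it down. The last check showed the bar top at 92 mm and the side arms level, so it is at its stop. The gripper pushes down with about 21 N, against the roughly 8 N needed.
- **Other things on the bench:** in the before and after views from above they look unmoved. The purple vial also measured in the same place.

Three readings were off, and I could not check one thing:
- **Joint limit:** joint 6 came within 0.01 rad of its limit near the end of the pull, so I took back some of the tool's tilt.
- **Push force:** it rose to 29 N at one point, and I eased it off.
- **Grip on the bar:** the fingers read 10 mm across the 14 mm bar, and the bar sat a few millimetres above the middle of the pads. It held steady there.
- **Samples under the pads:** the lever and gripper partly hid them at the end, so I last measured them before pulling the lever.

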